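# Fit a plug-in card into a card cage and seat it with its levers

### The job

Fit the plug-in card that waits in the slotted stand into the open slot of the card cage: lift it out by its centre handle and slide it gently down the two card guides, with its levers still open, until you feel the connector's contacts take its weight and resist; do not force it in by hand. Then let go of the handle and swing both levers down flat on the front panel without straining them, so that they draw the card fully home, and leave everything else where it is.

Things in the scene. Friction and masses are not known exactly. Their poses are not given: they have to be found in the camera images.
- card_grip (a point): Point to grip on the plug-in card: on its centre handle, 24 mm above the underside of its front panel. The handle is a black bridge 10 mm thick (x) and 22 mm long (y), from the panel's top up to 30 mm above the panel's underside: pinch it across x from above, fingertips just clear of the panel. Axes: z up, y along the panel, x across it. The card is the same either way round.
- card_seat (a point): Middle of the underside of the card's front panel, 24 mm straight below card_grip. The card is fully home when this point lies on slot.
- card: The plug-in card with its levers (0.35 kg, give or take 20 percent); origin and axes as card_seat. Front panel 170 (y) by 20 (x) by 2.5 mm; below it a green board 3 mm thick (x) and 136 mm wide, at full width from 22 to 110 mm below the panel's underside; at the bottom a grey plug 86 mm wide and 6 mm thick that ends 120 mm below the panel's underside.
- slot (a point): The open slot of the card cage: the point where card_seat lies when the card is fully home, 140 mm above the table, level with the top of the cage's two front rails. z up, y along the slot (the card's y must be parallel to it, either way round), x across it. The gap in the front is 34 mm wide on the -x side and 25 mm on the +x side of this point.
- guides: The slot's two upright black nylon card guides at y = -66 and +66 mm, fixed; origin on the table straight below slot, axes as slot. Grooves 4.8 mm wide in x for the 3 mm board, 1.2 mm clear beyond each edge in y, from 34 to 110 mm below slot; above them mouths flared by about 4 mm, up to 23 mm below slot. From 60 mm short of home sprung clips drag on the board's edges with 4 to 6 N and hold it up.
- contacts_1: The connector's row of gold sprung contacts on the slot's +x side, 90 mm long, in the bottom of the cage about 120 mm below slot. How high the connector sits differs each time: the rows begin to grip the plug when the card is between 3 and 7 mm short of home. A light push (6 to 10 N more than the guides' drag) leaves the card standing firmly on them; 22 to 34 N would push it home by hand.
- contacts_2: The connector's row of contacts on the -x side.
- lever_1 (a joint): Angle (rad) of the lever at the card's own +y end: 0 = shut, flat along the front panel, 1 = wide open. A stiff hinge: it stays where it is left. Pivot 72 mm from the card's middle and 6 mm above the panel's underside, axis along x. The arm is a black bar 42 mm long, 12 mm wide, 5 mm thick, that points from the pivot towards the card's middle and, when open, upward.
- lever_2 (a joint): The same for the lever at the card's -y end. As a lever shuts, from about 0.7 rad on its steel claw swings outward below the cage's rail and draws the card down, provided the card stood on the contacts (less than 7.5 mm from home). Shutting the first lever takes 8 to 18 N near its tip, the second about half; each ends at a firm stop, its arm flat along the panel.
- handle: The card's centre handle; origin and axes as card_seat.
- bar_1: The arm of lever 1, the black bar to press on; origin on the pivot, its y axis along the arm (arm towards -y, its top face towards +z).
- bar_2: The arm of lever 2; origin on the pivot, arm towards its +y.
- lever_1_tip (a point): Middle of the upper face of lever 1's free end, 42 mm from its pivot; with the lever shut it is 30 mm from the card's middle and 8.5 mm above the panel's underside.
- lever_2_tip (a point): The same for lever 2.
- cage: The card cage, an open aluminium frame lying on its back and fixed, 178 mm (x) by 190 mm (y), from 66 mm before to 112 mm beyond slot in x; origin on the table straight below slot. Inner edges of its two front rails at y = -76 and +76 mm. The blank panels and the neighbouring card on its front stand at most 10 mm above the rails.
- stand: Black card stand, fixed, 130 by 176 mm, origin on the table under its middle. Slots 6 mm wide hold boards upright by their side edges up to 73 mm above the table; the plug-in card stands in the middle slot with its plug on the stand's floor, 12.5 mm above the table, and bare boards 45 mm to either side of it, their tops 103 mm above the table.
- board_1: Bare circuit board 136 by 90 by 3 mm in the stand's near slot; leave it. Origin at its lower edge.
- board_2: Bare circuit board in the stand's far slot; leave it. Origin at its lower edge.
- flask: White steel drinking flask, 72 mm across, 228 mm tall; leave it. Origin under its foot.
- can: Blue drinks can, 54 mm across, 135 mm tall; leave it. Origin under its foot.
- screwdriver: Screwdriver, 170 mm long, lying about along x between cage and stand; leave it.
- solder: Reel of solder, 60 mm across, 32 mm high, in front of the robot; leave it. Origin under its middle.

How it is judged:
On the way:
1. the card stands in the guides, its plug bearing on both rows of contacts but not driven home (1.5 to 7.8 mm short), the levers open and not yet pressed (contact force between card and contacts_1 above 3 N and contact force between card and contacts_2 above 3 N and z of card_seat in the frame of slot between 0.0015 and 0.0078 m and horizontal distance between card_seat and slot below 0.003 m and value of joint each of lever_1, lever_2 above 0.5 rad and contact force between the fingers and bar_1 below 0.5 N and contact force between the fingers and bar_2 below 0.5 N), for 0.2 s.
At the end, for the whole second after the job is handed in: The card is at rest in the slot, upright and parallel to it, the underside of its front panel within 1.3 mm of home in height and 3 mm sideways, both levers shut to within 0.05 rad (2 mm at the tip) (z of card_seat in the frame of slot between -0.0015 and 0.0013 m and horizontal distance between card_seat and slot below 0.003 m and angle between the y axis of card_seat and the y axis of slot, either way round below 0.04 rad and angle between card_seat's own z axis and vertical below 0.03 rad and value of joint each of lever_1, lever_2 below 0.05 rad and linear speed of card below 0.01 m/s); the robot touches nothing.
It fails at once if while held by its handle the card is forced: more than about 20 N down onto the contacts (11 N on one of their two rows), or jammed in the guides with over 60 N (contact force between the fingers and handle above 1 N and (contact force between card and contacts_1 above 11 N or contact force between card and contacts_2 above 11 N or contact force between card and guides above 60 N)).
It fails at once if a lever is pressed with more than 35 N (contact force between the fingers and bar_1 above 35 N or contact force between the fingers and bar_2 above 35 N).
It fails at once if one of the other things (flask, can, screwdriver, reel of solder, bare boards) is moved more than 15 mm (distance of any of flask, can, screwdriver, solder, board_1, board_2 from where it was at the start of the episode above 0.015 m).
It also fails if it takes over 67 s, if anything falls off the work surface, if the arm or the gripper's body presses on something with over 40 N, if the wrist force passes 120 N, or if a joint passes its speed limit or range.

### The arm

A 6-joint arm with a two-finger parallel gripper is mounted at the origin on the work surface. World frame = base frame: x ahead of the robot, y to its left, z up, the work surface at z = 0. Lengths are in m, angles in rad, forces in N, time in s.
With the tool pointing down it reaches from about 0.35 to 0.775 m from the base axis. Payload 5.5 kg.
Tool frame: the origin (TCP) lies midway between the tips of the shut fingers; the grasp point (between the pads) lies 19 mm behind it; z points along the fingers, y is the direction in which the jaws open and shut (so a half turn about z gives the same grasp; the last joint's range is limited). The gripper opens to 85 mm and grips with 20 to 120 N. Pads are 22 mm wide; open, the fingers measure 114 mm over their backs; the gripper's body (76 mm by 85 mm) begins 54 mm behind the grasp point. The pads swing forward as they close: fully open they stand 13 mm farther back than shut.
Start: joints at [-1.25, 0.313, 0.046, 1.304, 0, 1.431], TCP at [0.256, -0.515, 0.201] pointing down, gripper open.
Joint ranges: [-2.76, 2.76], [-0.86, 1.69], [-1.03, 1.26], [-2.2, 2.34], [-1.47, 1.5], [-3.14, 3.14]. Speed limits (rad/s): [2.57, 2.57, 3.14, 3.14, 3.14, 3.14].

### API

Orientations are given as a unit quaternion [w, x, y, z].
In Python, from rig import arm, viewer gives the robot as it stands. The module is installed in compiled form; this text tells all that it offers.
- The arm moves only by the tool jog_arm, never from a script. Its argument "rows" is a list of rows, each a list of 3 entries, a list of its own where there are three numbers: the opening, from 0 (shut) to 1 (fully open), then the shift along the tool's x, y, z in cm, then the turn about the tool's z in rad. In form: [[grip, [dx, dy, dz], roll], ...]. A call has exactly 8 rows; each row is the pose to reach, as a shift and turn from the pose commanded when the call began, along the tool's axes at that moment; what a row does not reach only later rows make up. A row lasts 1/10 s, in which the tool goes at most 50 mm and 8.59 degrees, less where a joint would pass 70% of its speed; a pose out of reach is approached as far as the arm can. A call with a gripper value outside its range is refused whole. The fingers move at their own pace and stop on an object; "newtons" is the grip in N (left out, the last holds). Time passes only in rows, so rows that repeat a pose let the fingers close, or fill a call up. It gives the time, the measured TCP pose, the force and the opening at its end, in the units of the state.
- arm.state(): the state, without advancing time (a new reading comes with each control period).
- viewer.capture(name): name is "side" or "top" or "wrist"; returns (picture, depth): 384x512x3 uint8, red, green, blue; 384x512 float32, m along the optical axis (not along the pixel's ray), 0 where there is no reading.
- viewer.camera_info(name): a dict with "K" (3x3 intrinsics, pixels), "rvec" (rotation vector, rad) and "tvec" (3), from world to camera coordinates, as OpenCV has them. Camera axes: x right, y down, z forward; pixel columns grow to the right and rows downward; lengths in m; the calibration is good to about 2 mm. A picture is of the moment at which its call begins: read the wrist's pose just before it. camera_info takes no time and is no camera call; for the wrist camera it gives the pose at the moment of the call.
- arm.finish_job(): hands the job in, once; it reports no verdict.
Trained networks look in the newest picture that a camera, given by its name, has taken for a name from the list of things; names that differ only in an ending like _2 or _b are one class to them, and where a whole thing is asked for, a point or a joint stands for the part that bears it (a point fixed in the world has none). Each returns a list of dicts, best first, with "p" (0 to 1); they miss things now and then, are a little off and sometimes report something else, mostly with a low value. They report only what shows in the picture. A call takes as long as a camera call.
- viewer.cut_out(camera, target): "pixels" (384x512 bool, what is visible of it) and "box" ([left, top, right, bottom] in pixels, round what is visible of it).
The state is a dict: "clock": time; "joint_pos": joint angles; "qvel": joint speeds; "tau": joint torques, N m; "eef_pos": TCP position; "eef_rot": TCP orientation; "wrist_force": force on the tool from outside, world axes, zero at the start; "torque": the same for the moment, N m; "opening": finger opening in m.
Only numpy, scipy, OpenCV 4.12 (cv2) and the standard library are available. Lean on these libraries where they do the work, as an engineer would, in place of code of your own. Each camera call takes 0.05 s, during which the arm holds its last target.

## Working session

There is one attempt and no reset: what is moved stays moved. The work goes in short steps, Python scripts to look and compute and a tool call to move; the robot and the scene stay as the last step left them, time stands still between calls to the robot, and variables do not carry over. Pictures are saved under pics/ and viewed, and the job is handed in when it is done.

Besides the shell and the picture viewer there is one more tool, called as name([rows], argument=value, ...), one row to a line, values as JSON. jog_arm: Moves the arm, as the interface text tells. Its arguments: {"type":"object","properties":{"rows":{"type":"array"},"newtons":{"type":"number"}},"required":["rows"]}

```bash
mkdir -p pics
cat > h.py <<'E'
import numpy as np,cv2
from rig import arm,viewer
def cam(n):
    i=viewer.camera_info(n);R=cv2.Rodrigues(np.array(i['rvec'],float))[0];return np.array(i['K']),R,np.array(i['tvec'],float).ravel()
def unproj(c,u,v,d):
    K,R,t=c;u=np.asarray(u,float);v=np.asarray(v,float);d=np.asarray(d,float)
    p=np.stack([(u-K[0,2])/K[0,0]*d,(v-K[1,2])/K[1,1]*d,d],-1)
    return (p-t)@R
def proj(c,P):
    K,R,t=c;p=np.atleast_2d(P)@R.T+t;q=p@K.T;return q[:,:2]/q[:,2:]
def save(n,img): cv2.imwrite('pics/'+n+'.png',cv2.cvtColor(img,cv2.COLOR_RGB2BGR))
E
python3 - <<'E'
from h import *
s=arm.state();print(s)
for n in ['side','top','wrist']:
    c=cam(n);im,d=viewer.capture(n);save(n+'0',im);np.savez(n+'0.npz',im=im,d=d,K=c[0],R=c[1],t=c[2])
    print(n,-c[1].T@c[2],c[1][2])
E
```

```text
{'clock': 0.0, 'joint_pos': array([-1.24964235e+00,  3.14012967e-01,  4.49556811e-02,  1.30360311e+00,
       -4.00554942e-05,  1.43119621e+00]), 'qvel': array([-0.00023774, -0.00042989,  0.00170192,  0.00033011,  0.00119945,
        0.00066533]), 'tau': array([-5.33595448e-04, -4.80618703e+01,  2.98535621e+01,  1.91152131e-02,
       -1.89889493e-04, -1.72241153e-05]), 'eef_pos': array([ 0.25545243, -0.51449013,  0.19989226]), 'eef_rot': array([-9.26382706e-04,  9.73579941e-01,  2.28344543e-01, -1.04436473e-04]), 'wrist_force': array([-0.6625513 , -0.32558151, -0.25916821]), 'torque': array([-0.03232761, -0.05831041,  0.0182623 ]), 'opening': 0.08575870361886122}
side [0.5527806  0.60622025 0.70999939] [ 0.05465673 -0.70716461 -0.70493323]
top [0.39950401 0.01004237 1.1619015 ] [ 0.18627778  0.01713183 -0.98234774]
wrist [ 0.31927699 -0.48264167  0.37443046] [-0.25573304 -0.12562306 -0.95855071]
```

View pics/top0.png

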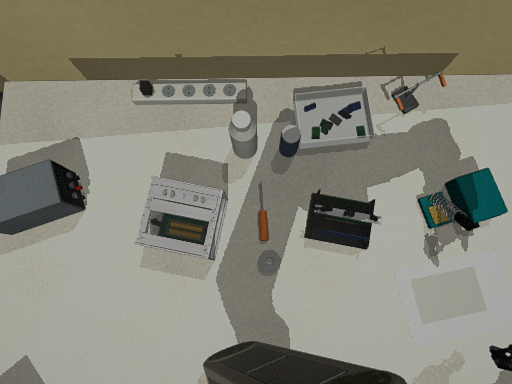

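View pics/side0.png

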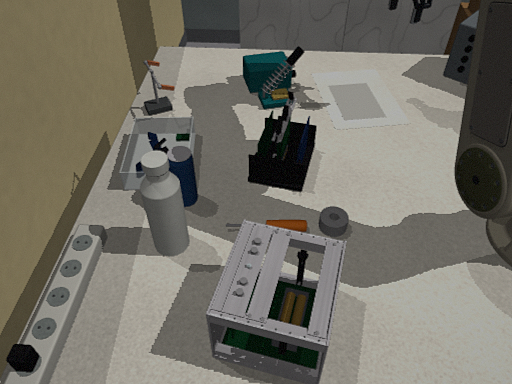

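Run:
```python
from h import *
for cn in ['top','side']:
    z=np.load(cn+'0.npz');c=(z['K'],z['R'],z['t']);d=z['d']
    for t in ['card','handle','bar_1','cage','guides','contacts_1','stand','board_1','flask','can','screwdriver','solder']:
        r=viewer.cut_out(cn,t)
        for o in r[:4]:
            m=o['pixels']&(d>0);v,u=np.nonzero(m)
            if len(u)<3: print(cn,t,o['p'],'few');continue
            P=unproj(c,u,v,d[m]);print(cn,t,round(o['p'],2),o['box'],len(u),np.median(P,0).round(3),P.min(0).round(3),P.max(0).round(3))
```

```text
top card 0.91 [311.7, 208.0, 380.6, 222.2] 780 [ 0.539 -0.21   0.136] [ 0.514 -0.328 -0.005] [ 0.577 -0.125  0.177]
top card 0.31 [137.5, 174.2, 230.5, 260.3] 5512 [0.541 0.217 0.142] [ 0.431  0.108 -0.003] [0.676 0.342 0.155]
top card 0.16 [260.5, 251.3, 282.5, 269.4] 353 [ 0.428 -0.01   0.033] [ 0.4   -0.035 -0.005] [0.458 0.019 0.041]
top cage 0.6 [136.8, 174.5, 227.1, 258.2] 5485 [0.541 0.216 0.142] [ 0.431  0.108 -0.002] [0.642 0.342 0.155]
top guides 0.52 [148.2, 217.2, 203.4, 233.0] 79 [0.528 0.287 0.108] [0.497 0.154 0.002] [0.537 0.327 0.123]
top contacts_1 0.47 [171.7, 228.6, 201.6, 239.1] 196 [0.505 0.229 0.03 ] [0.491 0.181 0.011] [0.521 0.269 0.037]
top contacts_1 0.46 [172.7, 221.2, 200.0, 232.5] 179 [0.524 0.222 0.03 ] [0.51  0.178 0.02 ] [0.54  0.266 0.036]
top stand 0.66 [304.7, 189.6, 373.6, 247.4] 1760 [ 0.523 -0.183  0.014] [ 0.462 -0.298 -0.005] [ 0.623 -0.108  0.176]
top stand 0.46 [321.7, 191.7, 372.3, 210.9] 412 [ 0.583 -0.216  0.064] [ 0.567 -0.293 -0.004] [ 0.616 -0.15   0.108]
top board_1 0.65 [321.7, 192.8, 373.0, 210.1] 389 [ 0.582 -0.217  0.07 ] [ 0.568 
[... 2463 characters left out ...]
04]
side flask 0.84 [139.3, 150.2, 191.1, 256.7] 3596 [0.754 0.081 0.141] [ 0.727 -0.226 -0.002] [0.886 0.096 0.231]
side flask 0.5 [272.5, 93.1, 299.7, 156.9] 691 [ 0.542 -0.197  0.134] [ 0.516 -0.511 -0.002] [ 0.565 -0.121  0.173]
side can 0.78 [165.1, 144.2, 196.5, 208.1] 1137 [ 0.747 -0.049  0.105] [ 0.73  -0.094  0.002] [ 0.781 -0.039  0.138]
side screwdriver 0.82 [227.4, 219.0, 307.0, 232.6] 440 [0.531 0.012 0.022] [ 0.489 -0.009 -0.003] [0.657 0.128 0.141]
side screwdriver 0.18 [205.9, 219.8, 346.9, 384.0] 15933 [0.548 0.254 0.14 ] [ 0.406 -0.013 -0.003] [0.67  0.33  0.152]
side solder 0.61 [320.7, 210.9, 347.4, 238.4] 742 [0.433 0.002 0.03 ] [ 0.397 -0.064 -0.001] [0.461 0.022 0.035]
```

The top and side views agree. The card is near (0.543, -0.198) in the stand at right, around pixel (342,214) in the top view. The slot's contacts are near (0.515, 0.225), around pixel (186,229). I'll move above the card for a wrist look.

```bash
cat >> h.py <<'E'
from scipy.spatial.transform import Rotation as Ro
def tool():
    s=arm.state();q=s['eef_rot'];R=Ro.from_quat([q[1],q[2],q[3],q[0]]).as_matrix();return s,R
def goal(p,yaw=None):
    """p TCP world; yaw = angle of tool y axis (mod pi)"""
    s,R=tool();d=R.T@(np.array(p)-s['eef_pos'])*100
    r=0
    if yaw is not None:
        cur=np.arctan2(R[1,1],R[0,1]);r=(yaw-cur+np.pi/2)%np.pi-np.pi/2;r=-r
    print('shift cm',d.round(2),'roll',round(r,3),'q',s['joint_pos'].round(2),'tcp',s['eef_pos'].round(4),'t',round(s['clock'],2),'F',s['wrist_force'].round(1),'op',round(s['opening'],4))
E
python3 -c "
from h import *
goal([0.543,-0.198,0.29],-0.213)"
```

```text
shift cm [ 39.83 -15.62  -8.92] roll -0.897 q [-1.25  0.31  0.05  1.3   0.    1.43] tcp [ 0.2557 -0.5151  0.2008] t 1.35 F [-0.4 -0.3  0.3] op 0.0858
```

View pics/wrist0.png

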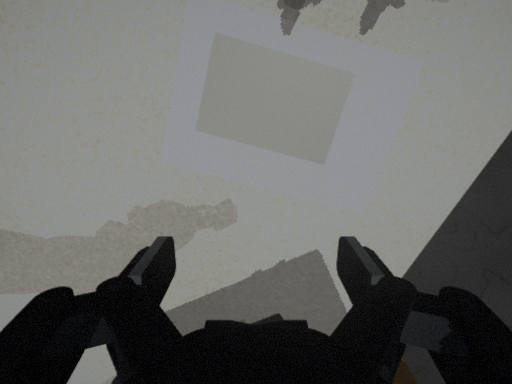

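jog_arm([
  [1,[2,-1,-5],-0.1],
  [1,[6,-3,-9],-0.2],
  [1,[10,-5,-9],-0.32],
  [1,[14,-6,-9],-0.44],
  [1,[18,-8,-9],-0.56],
  [1,[22,-9,-9],-0.68],
  [1,[26,-10.5,-9],-0.8],
  [1,[30,-12,-9],-0.9],
])

```text
clock: 2.15
eef_pos: [0.4721, -0.2728, 0.291]
eef_rot: [0.0, 0.776, 0.631, 0.0]
wrist_force: [-0.2, -0.2, 0.0]
opening: 0.0852
```

```bash
python3 -c "
from h import *
goal([0.543,-0.198,0.29],-0.213)"
```

```text
shift cm [8.77 5.42 0.1 ] roll 0.008 q [-0.67  0.25  0.18  1.5  -0.    1.11] tcp [ 0.4721 -0.2728  0.291 ] t 2.15 F [-0.2 -0.2  0. ] op 0.0852
```

jog_arm([
  [1,[4,2.5,0],0],
  [1,[8,5,0],0],
  [1,[8.8,5.4,0],0],
  [1,[8.8,5.4,0],0],
  [1,[8.8,5.4,0],0],
  [1,[8.8,5.4,0],0],
  [1,[8.8,5.4,0],0],
  [1,[8.8,5.4,0],0],
])

```text
clock: 2.95
eef_pos: [0.5416, -0.2004, 0.291]
eef_rot: [0.0, 0.778, 0.628, -0.0]
wrist_force: [0.1, 0.3, 0.6]
opening: 0.0853
```

Run:
```python
from h import *
goal([0.543,-0.198,0.29],-0.213)
cn='wrist';c=cam(cn);im,d=viewer.capture(cn);save('w1',im);np.savez('w1.npz',im=im,d=d,K=c[0],R=c[1],t=c[2])
for t in ['card','handle','bar_1','board_1']:
    for o in viewer.cut_out(cn,t)[:4]:
        m=o['pixels']&(d>0);v,u=np.nonzero(m)
        P=unproj(c,u,v,d[m]);print(t,round(o['p'],2),np.round(o['box']),len(u),np.median(P,0).round(4),P.min(0).round(3),P.max(0).round(3))
        np.save(f"w1_{t}_{int(o['box'][0])}.npy",P)
```

```text
shift cm [0.27 0.09 0.1 ] roll 0.001 q [-0.49  0.31  0.27  1.52 -0.    1.29] tcp [ 0.5416 -0.2004  0.291 ] t 2.95 F [0.1 0.3 0.6] op 0.0853
card 0.66 [250. 104. 264. 238.] 2003 [ 0.5415 -0.2002  0.1368] [ 0.508 -0.346  0.   ] [ 0.566 -0.124  0.176]
handle 0.53 [253. 166. 263. 191.] 200 [ 0.5408 -0.2045  0.1635] [ 0.534 -0.218  0.138] [ 0.547 -0.196  0.165]
handle 0.44 [251. 102. 269. 238.] 1982 [ 0.542  -0.1983  0.1368] [ 0.516 -0.292  0.013] [ 0.564 -0.124  0.176]
handle 0.35 [251. 114. 263. 142.] 258 [ 0.5514 -0.1509  0.1633] [ 0.544 -0.163  0.142] [ 0.558 -0.136  0.175]
bar_1 0.75 [249. 114. 264. 144.] 295 [ 0.5517 -0.1501  0.162 ] [ 0.544 -0.163  0.142] [ 0.559 -0.136  0.175]
bar_1 0.54 [254. 223. 262. 232.] 94 [ 0.5295 -0.2594  0.1704] [ 0.522 -0.277  0.147] [ 0.536 -0.252  0.176]
board_1 0.73 [282. 116. 294. 214.] 834 [ 0.5846 -0.2088  0.0811] [ 0.569 -0.29   0.012] [ 0.605 -0.149  0.105]
board_1 0.58 [218. 117. 235. 216.] 939 [ 0.4977 -0.1887  0.0755] [ 0.468 -0.267  0.011] [ 0.514 -0.132  0.106]
```

View pics/w1.png

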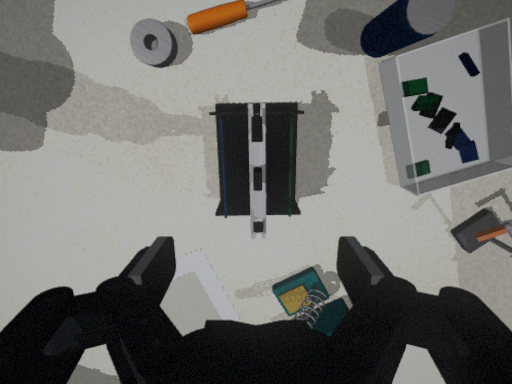

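The wrist view shows the card panel running vertically from about (258,104) to (258,238), with its handle at about (258,178) and both levers open. Next I'll refine the panel pose from depth.

```bash
cat >> h.py <<'E'
def fitrect(P2):
    r=cv2.minAreaRect((P2*1000).astype(np.float32));return r
E
python3 - <<'E'
from h import *
import glob
z=np.load('w1.npz');c=(z['K'],z['R'],z['t']);d=z['d']
v,u=np.nonzero(d>0);P=unproj(c,u,v,d[v,u])
for name,lo,hi,zr in [('panel',(.50,-.30),(.58,-.10),(.129,.142)),('handle',(.52,-.225),(.565,-.18),(.156,.168))]:
    m=(P[:,0]>lo[0])&(P[:,0]<hi[0])&(P[:,1]>lo[1])&(P[:,1]<hi[1])&(P[:,2]>zr[0])&(P[:,2]<zr[1])
    Q=P[m];print(name,len(Q),Q.mean(0),np.median(Q[:,2]))
    w=np.linalg.svd(Q[:,:2]-Q[:,:2].mean(0),full_matrices=False)[2][0];w*=np.sign(w[1])
    print('dir',w,'yaw y',np.arctan2(-w[0],w[1])); print(fitrect(Q[:,:2]))
    n=np.array([w[1],-w[0]]);a=Q[:,:2]@n;b=Q[:,:2]@w
    pa=np.percentile(a,[1,99]);pb=np.percentile(b,[.5,99.5]);print('ext',np.diff(pa),np.diff(pb),'centre',n*pa.mean()+w*pb.mean())
E
```

```text
panel 1440 [ 0.54029047 -0.20754172  0.13632218] 0.13627120701516757
dir [0.19071516 0.98164542] yaw y -0.19189062617698385
((540.2135009765625, -207.73387145996094), (169.6801300048828, 20.01403045654297), 78.78361511230469)
ext [0.01974582] [0.1683846] centre [ 0.54022361 -0.20737153]
handle 175 [ 0.54054522 -0.20638697  0.16330429] 0.16359436203799446
dir [0.21514487 0.97658214] yaw y -0.21684017369051892
((540.4545288085938, -206.7626495361328), (21.01525115966797, 9.138396263122559), 77.91913604736328)
ext [0.00917483] [0.02085094] centre [ 0.54045566 -0.20682695]
```

Run:
```python
from h import *
goal([0.515,0.225,0.29],-0.2)
z=np.load('top0.npz');c=(z['K'],z['R'],z['t']);d=z['d']
r=viewer.cut_out('top','cage')[0]['pixels']&(d>0);v,u=np.nonzero(r);P=unproj(c,u,v,d[r]);m=abs(P[:,2]-.142)<.006;print(fitrect(P[m][:,:2]))
```

```text
shift cm [ 40.96 -11.52   0.08] roll -0.01 q [-0.49  0.31  0.27  1.52 -0.    1.29] tcp [ 0.5421 -0.1996  0.2909] t 3.2 F [ 0.3  0.1 -0.4] op 0.0855
((537.2042846679688, 218.3575439453125), (188.1475067138672, 177.4939727783203), 78.19259643554688)
```

jog_arm([
  [1,[5,-1.4,0],0],
  [1,[10,-2.8,0],0],
  [1,[15,-4.2,0],0],
  [1,[20,-5.6,0],0],
  [1,[25,-7,0],0],
  [1,[30,-8.4,0],0],
  [1,[35,-9.8,0],0],
  [1,[39.5,-11.1,0],0],
])

```text
clock: 4.05
eef_pos: [0.5163, 0.2019, 0.291]
eef_rot: [0.0, 0.777, 0.629, 0.0]
wrist_force: [0.3, -0.4, 0.5]
opening: 0.0856
```

```bash
python3 -c "
from h import *
goal([0.515,0.223,0.29],-0.206)"
```

```text
shift cm [ 2.04 -0.56  0.1 ] roll -0.004 q [ 0.23  0.27  0.2   1.5  -0.    2.01] tcp [0.5163 0.2019 0.291 ] t 4.05 F [ 0.3 -0.4  0.5] op 0.0856
```

jog_arm([
  [1,[1,-0.3,0],0],
  [1,[1,-0.3,0],0],
  [1,[1,-0.3,0],0],
  [1,[1,-0.3,0],0],
  [1,[1,-0.3,0],0],
  [1,[1,-0.3,0],0],
  [1,[1,-0.3,0],0],
  [1,[1,-0.3,0],0],
])

```text
clock: 4.85
eef_pos: [0.516, 0.2097, 0.2908]
eef_rot: [0.0, 0.778, 0.629, 0.0]
wrist_force: [-0.8, 0.9, 0.3]
opening: 0.0853
```

Run:
```python
from h import *
goal([0.515,0.223,0.29],-0.206)
cn='wrist';c=cam(cn);im,d=viewer.capture(cn);save('w2',im);np.savez('w2.npz',im=im,d=d,K=c[0],R=c[1],t=c[2])
for t in ['cage','guides','contacts_1']:
    for o in viewer.cut_out(cn,t)[:4]:
        m=o['pixels']&(d>0);v,u=np.nonzero(m)
        P=unproj(c,u,v,d[m]);print(t,round(o['p'],2),np.round(o['box']),len(u),np.median(P,0).round(4),P.min(0).round(3),P.max(0).round(3))
        Q=P if t!='cage' else P[abs(P[:,2]-.141)<.005]
        if t=='contacts_1': Q=P[abs(P[:,2]-np.median(P[:,2]))<.006]
        print('   ',fitrect(Q[:,:2]))
```

```text
shift cm [ 1.28 -0.37  0.08] roll -0.005 q [ 0.24  0.27  0.21  1.51 -0.    2.02] tcp [0.516  0.2097 0.2908] t 4.85 F [-0.8  0.9  0.3] op 0.0853
cage 0.73 [194.  76. 358. 236.] 23288 [0.5424 0.2244 0.1429] [ 0.388  0.044 -0.001] [0.693 0.342 0.153]
    ((537.721923828125, 216.59347534179688), (188.94558715820312, 178.52125549316406), 78.33847045898438)
guides 0.65 [245.  92. 265. 214.] 401 [0.5061 0.1605 0.1108] [0.483 0.107 0.001] [0.542 0.297 0.124]
    ((512.240234375, 203.18264770507812), (193.26028442382812, 20.55647087097168), 77.51703643798828)
contacts_1 0.73 [253. 121. 269. 174.] 547 [0.5251 0.222  0.0297] [0.51  0.176 0.024] [0.54  0.264 0.033]
    ((524.5494384765625, 219.80572509765625), (88.07320404052734, 14.600852012634277), 78.45259094238281)
contacts_1 0.64 [242. 122. 256. 175.] 584 [0.5065 0.2261 0.0297] [0.49  0.179 0.01 ] [0.522 0.268 0.034]
    ((505.3603515625, 223.73072814941406), (88.30631256103516, 15.619041442871094), 77.8998794555664)
```

View pics/w2.png

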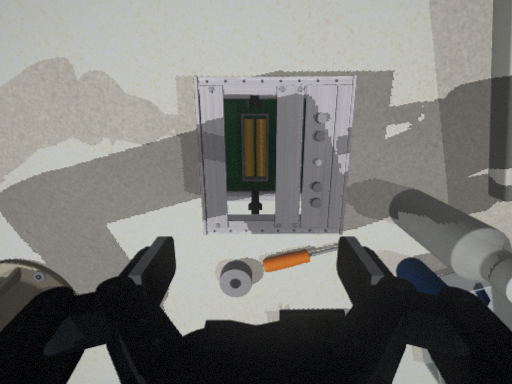

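The slot is clear in this wrist view. The two contact rows are at (249,148) and (262,148), and the guides are at (254,101) and (255,203). I'll check the guides' positions from depth.

Run:
```python
from h import *
z=np.load('w2.npz');c=(z['K'],z['R'],z['t']);d=z['d'];im=z['im']
v,u=np.nonzero(d>0);P=unproj(c,u,v,d[v,u])
yaw=-.204;ex=np.array([np.cos(yaw),np.sin(yaw)]);ey=np.array([-ex[1],ex[0]]);o=np.array([.515,.2216])
a=(P[:,:2]-o)@ex;b=(P[:,:2]-o)@ey
for s in (-1,1):
    m=(abs(a)<.03)&(b*s>.05)&(b*s<.074)&(P[:,2]>.10)&(P[:,2]<.125)
    print(s,m.sum(),[np.percentile(a[m],[1,50,99]).round(4),np.percentile(b[m],[1,50,99]).round(4)],np.median(P[m,2]))
    for q in np.linspace(.05,.074,7):
        k=m&(abs(b*s-q)<.002); 
        if k.sum(): print('  ',round(q,3),k.sum(),a[k].min().round(4),a[k].max().round(4))
# gap edges at rail level
m=(abs(b)<.06)&(abs(P[:,2]-.141)<.006)
print('gap',a[m&(a<0)].max(),a[m&(a>0)].min())
m=(abs(a)<.02)&(abs(P[:,2]-.141)<.006);print('rails',b[m&(b<0)].max(),b[m&(b>0)].min())
print(np.median(P[m,2]))
cr=im[80:230,220:290];save('w2c',cv2.resize(cr,None,fx=4,fy=4,interpolation=cv2.INTER_CUBIC))
```

```text
-1 126 [array([-0.0086, -0.0006,  0.0089]), array([-0.0737, -0.0681, -0.0616])] 0.1151613969323666
   0.062 36 -0.0085 0.0089
   0.066 26 -0.0086 0.0088
   0.07 46 -0.0086 0.0089
   0.074 18 -0.0046 0.0048
1 113 [array([-0.0079,  0.0006,  0.0089]), array([0.0627, 0.0674, 0.073 ])] 0.11530157477611279
   0.062 24 -0.0079 0.0089
   0.066 36 -0.0079 0.009
   0.07 42 -0.0078 0.0089
   0.074 11 -0.0043 0.0054
gap -0.034038175691113996 0.02515567509645535
rails -0.0755634388671636 0.07624924225907032
0.14124236625392916
```

View pics/w2c.png

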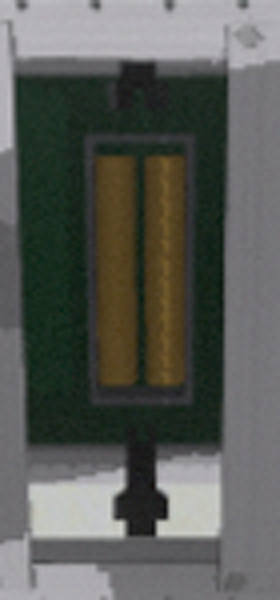

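Guides, rails, gap and contacts all agree, giving a slot at (0.5154, 0.2218) with yaw -0.205. Now back to the card to grasp it.

```bash
python3 -c "
from h import *
goal([0.5403,-0.2072,0.25],-0.194)"
```

```text
shift cm [-40.31  11.09   4.08] roll -0.016 q [ 0.24  0.27  0.21  1.51 -0.    2.02] tcp [0.5158 0.2102 0.2908] t 5.05 F [-0.3 -0.3  0.1] op 0.0857
```

jog_arm([
  [1,[-4.8,1.3,0],0],
  [1,[-9.6,2.6,0],0],
  [1,[-14.4,4,0],0],
  [1,[-19.2,5.3,0],0],
  [1,[-24,6.6,0],0],
  [1,[-28.8,8,0],0],
  [1,[-33.6,9.3,0],-0.01],
  [1,[-38.4,10.6,1],-0.016],
])

```text
clock: 5.85
eef_pos: [0.5399, -0.189, 0.2822]
eef_rot: [0.001, 0.772, 0.635, 0.001]
wrist_force: [-0.4, -0.0, 0.0]
opening: 0.0851
```

```bash
python3 -c "
from h import *
goal([0.5403,-0.2072,0.23],-0.194)"
```

```text
shift cm [-1.77  0.37  5.23] roll 0.0 q [-0.48  0.3   0.22  1.49  0.    1.29] tcp [ 0.5399 -0.189   0.2822] t 5.85 F [-0.4 -0.   0. ] op 0.0851
```

jog_arm([
  [1,[-1.2,0.3,2],0],
  [1,[-1.7,0.3,4],0],
  [1,[-1.7,0.3,5.2],0],
  [1,[-1.7,0.3,5.2],0],
  [1,[-1.7,0.3,5.2],0],
  [1,[-1.7,0.3,5.2],0],
  [1,[-1.7,0.3,5.2],0],
  [1,[-1.7,0.3,5.2],0],
])

```text
clock: 6.65
eef_pos: [0.5396, -0.2038, 0.2299]
eef_rot: [0.001, 0.772, 0.636, 0.0]
wrist_force: [-0.1, -0.7, 0.0]
opening: 0.0854
```

```bash
python3 -c "
from h import *
goal([0.5403,-0.2072,0.138],-0.194)"
```

```text
shift cm [-0.32  0.12  9.19] roll 0.001 q [-0.5   0.31  0.11  1.37 -0.    1.26] tcp [ 0.5396 -0.2038  0.2299] t 6.65 F [-0.1 -0.7  0. ] op 0.0854
```

jog_arm([
  [0.6,[-0.3,0.1,3],0],
  [0.6,[-0.3,0.1,6],0],
  [0.6,[-0.3,0.1,8],0],
  [0.6,[-0.3,0.1,9.2],0],
  [0.6,[-0.3,0.1,9.2],0],
  [0.6,[-0.3,0.1,9.2],0],
  [0.6,[-0.3,0.1,9.2],0],
  [0.6,[-0.3,0.1,9.2],0],
], newtons=30)

```text
clock: 7.45
eef_pos: [0.5403, -0.2076, 0.1383]
eef_rot: [0.001, 0.772, 0.635, 0.0]
wrist_force: [-0.6, 0.9, 0.5]
opening: 0.0511
```

```bash
python3 -c "
from h import *
goal([0.5403,-0.2072,0.138],-0.194)
c=cam('wrist');im,d=viewer.capture('wrist');save('w3',im)"
```

```text
shift cm [ 0.04 -0.01  0.03] roll -0.0 q [-0.51  0.34 -0.07  1.16 -0.    1.26] tcp [ 0.5403 -0.2076  0.1383] t 7.45 F [-0.6  0.9  0.5] op 0.0511
```

View pics/w3.png

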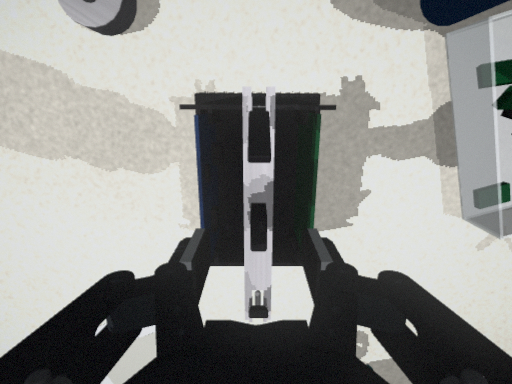

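The fingers straddle the handle, which is at (258,227). I'll close on it now.

jog_arm([
  [0.3,[0,0,0],0],
  [0.15,[0,0,0],0],
  [0,[0,0,0],0],
  [0,[0,0,0],0],
  [0,[0,0,0],0],
  [0,[0,0,0],0],
  [0,[0,0,0],0],
  [0,[0,0,0],0],
], newtons=50)

```text
clock: 8.3
eef_pos: [0.5395, -0.2071, 0.1369]
eef_rot: [0.0, 0.772, 0.635, -0.0]
wrist_force: [-0.6, -0.2, 0.2]
opening: 0.0003
```

Run:
```python
from h import *
goal([0.5403,-0.2072,0.138],-0.194)
c=cam('wrist');im,d=viewer.capture('wrist');save('w4',im);np.savez('w4.npz',im=im,d=d,K=c[0],R=c[1],t=c[2])
s,R=tool();v,u=np.nonzero(d>0);P=unproj(c,u,v,d[v,u])
yaw=-.194;ex=np.array([np.cos(yaw),np.sin(yaw)]);ey=np.array([-ex[1],ex[0]])
a=(P[:,:2]-s['eef_pos'][:2])@ex;b=(P[:,:2]-s['eef_pos'][:2])@ey
m=(abs(a)<.02)&(abs(b)<.1)&(abs(P[:,2]-.1362)<.004);print(m.sum(),np.percentile(a[m],[1,99]),np.percentile(b[m],[.3,99.7]))
print(fitrect(P[m][:,:2]))
m=(abs(a)<.008)&(abs(b)<.02)&(abs(P[:,2]-.163)<.004);print(m.sum(),a[m].min(),a[m].max(),b[m].min(),b[m].max())
```

```text
shift cm [ 0.01  0.08 -0.11] roll -0.0 q [-0.51  0.34 -0.07  1.16 -0.    1.26] tcp [ 0.5395 -0.2071  0.1369] t 8.3 F [-0.6 -0.2  0.2] op 0.0003
2410 [-0.00887301  0.01089114] [-0.06864239  0.08404874]
((541.71337890625, -200.73330688476562), (154.82748413085938, 20.03045654296875), 78.77742004394531)
164 -0.004042938976838142 0.005951016966992904 0.0051681479199177744 0.010993600770213075
```

View pics/w4.png

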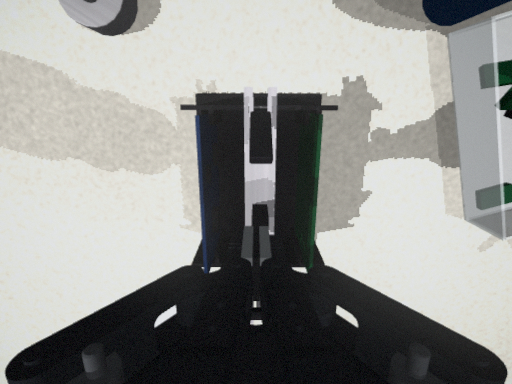

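Run:
```python
from h import *
z=np.load('w4.npz');im=z['im'];d=z['d']
cr=im[190:340,200:320];cr=np.clip(cr.astype(float)*2.2,0,255).astype(np.uint8);save('w4c',cv2.resize(cr,None,fx=4,fy=4,interpolation=cv2.INTER_CUBIC))
c=(z['K'],z['R'],z['t']);s,R=tool()
for k in [0,-.019,-.0255]:print(k,proj(c,s['eef_pos']+R[:,2]*k),proj(c,s['eef_pos']+R[:,2]*k+R[:,0]*.011))
v,u=np.mgrid[200:300:8,236:282:4];dd=d[v,u];P=unproj(c,u,v,dd)
np.set_printoptions(linewidth=200)
print((P[...,2]*1000).round())
```

```text
0 [[257.57942353 218.33222455]] [[257.62184555 203.07524206]]
-0.019 [[257.77565688 230.21732117]] [[257.82642244 213.5147408 ]]
-0.0255 [[257.85283656 234.89179618]] [[257.9070889  217.63112657]]
[[ 14.  14.  13. 136. 136. 136. 136. 136. 137. 137.  13.  14.]
 [ 13.  15.  14. 136. 145. 145. 146. 145. 136. 136.  14.  13.]
 [ 14.  14.  13. 137. 159. 158. 158. 160. 136. 136.  12.  14.]
 [ 15.  14.  15. 136. 163. 165. 163. 164. 163. 135.  13.  14.]
 [ 14.  14. 181. 181. 181. 180. 181. 181. 181. 137.  14.  13.]
 [182. 183. 190. 190. 190. 190. 190. 190. 190. 182. 182. 182.]
 [190. 190. 197. 198. 198. 198. 198. 198. 199. 191. 192. 191.]
 [200. 198. 205. 206. 205. 205. 205. 205. 206. 198. 199. 198.]
 [216. 214. 213. 213. 205. 207. 206. 214. 214. 215. 216. 216.]
 [221. 219. 219. 220. 206. 206. 212. 220. 220. 219. 219. 219.]
 [223. 223. 224. 222. 206. 207. 215. 225. 224. 224. 224. 225.]
 [235. 235. 234. 224. 206. 206. 215. 226. 235. 236. 235. 236.]
 [240. 239. 234. 217. 206. 205. 215. 217. 235. 239. 239. 239.]]
```

View pics/w4c.png

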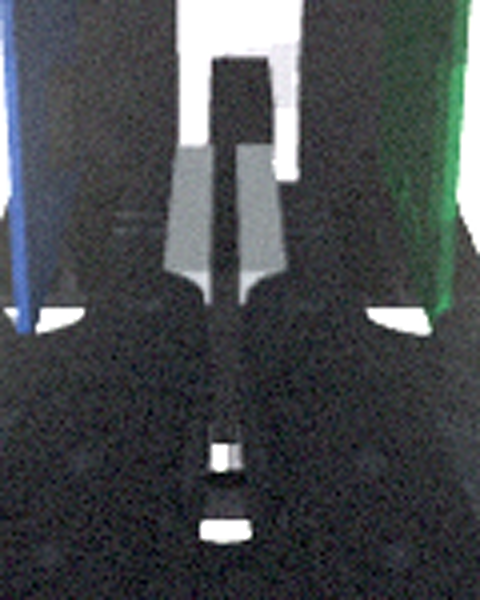

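The reported opening is 0.0003, although the handle is 10 mm thick. I'll check from the side before moving.

Run:
```python
from h import *
for n in ['side','top']:
    im,d=viewer.capture(n)
    cr=im[60:180,210:370] if n=='side' else im[150:300,260:420]
    cr=np.clip(cr.astype(float)*1.8,0,255).astype(np.uint8)
    save('g_'+n,cv2.resize(cr,None,fx=4,fy=4,interpolation=cv2.INTER_CUBIC))
```

```text
(no output)
```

View pics/g_side.png

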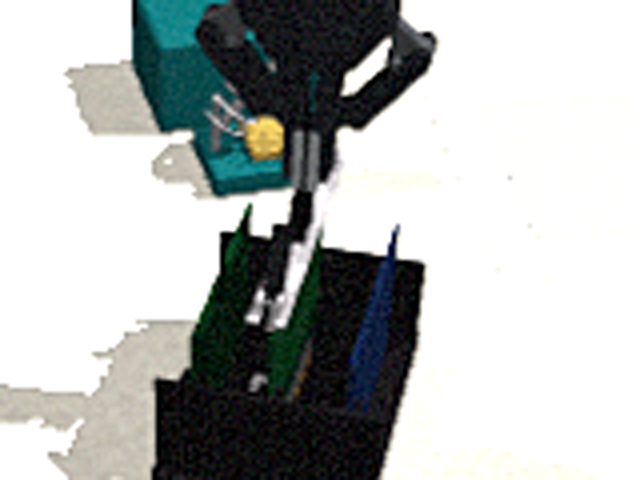

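Run:
```python
from h import *
s,R=tool();print(s['eef_pos'],R.round(3).tolist(),s['joint_pos'])
z=np.load('side0.npz');cs=(z['K'],z['R'],z['t'])
for k in [0,.0255,.04]: print(k,(proj(cs,s['eef_pos']+[0,0,k])-[210,60])*4)
z=np.load('w4.npz');c=(z['K'],z['R'],z['t']);d=z['d']
for (u,v) in [(250,228),(250,232),(262,230),(258,232),(250,245),(250,255),(258,245),(258,222)]:
    P=unproj(c,u,v,d[v,u]);print(u,v,d[v,u],P.round(4),(R.T@(P-s['eef_pos'])*1000).round(1))
d2=viewer.capture('side')[1]
for (x,y) in [(298,150),(308,150),(296,180),(312,180),(303,185),(300,205)]:
    u=x//4+210;v=y//4+60;P=unproj(cs,u,v,d2[v,u]);print('side',u,v,P.round(4))
```

```text
[ 0.53948976 -0.20714873  0.13692644] [[0.193, 0.981, 0.0], [0.981, -0.193, -0.0], [-0.0, 0.0, -1.0]] [-5.05456530e-01  3.43984223e-01 -6.84314761e-02  1.15833668e+00
 -6.29713739e-05  1.25933933e+00]
0 [[306.16075584 227.20918397]]
0.0255 [[308.46920689 188.86289356]]
0.04 [[309.82080693 166.41110817]]
250 228 0.14764664 [ 0.5373 -0.196   0.1757] [ 10.5  -4.3 -38.8]
250 232 0.14194342 [ 0.5375 -0.1957  0.1815] [ 10.9  -4.2 -44.6]
262 230 0.14507546 [ 0.5435 -0.1972  0.1783] [ 10.5   2.  -41.4]
258 232 0.14182417 [ 0.5415 -0.1964  0.1816] [ 10.9  -0.1 -44.7]
250 245 0.12751931 [ 0.5378 -0.1953  0.1964] [ 11.3  -3.9 -59.5]
250 255 0.11920119 [ 0.538  -0.1955  0.2051] [ 11.2  -3.7 -68.2]
258 245 0.12870644 [ 0.5414 -0.1965  0.1953] [ 10.8  -0.2 -58.4]
258 222 0.1589279 [ 0.5413 -0.1983  0.1643] [  9.1   0.1 -27.4]
side 284 97 [ 0.5476 -0.1963  0.1952]
side 287 97 [ 0.5412 -0.1946  0.1966]
side 284 105 [ 0.5467 -0.1967  0.1748]
side 288 105 [ 0.5381 -0.1946  0.1766]
side 285 106 [ 0.5444 -0.1957  0.1731]
side 285 111 [ 0.5438 -0.1965  0.1596]
```

Run:
```python
from h import *
s,R=tool()
for f,tc in [('w1',[.5421,-.1996,.2909]),('w2',[0.516,0.2097,0.2908]),('w4',s['eef_pos'])]:
    z=np.load(f+'.npz');c=(z['K'],z['R'],z['t']);d=z['d']
    v,u=np.nonzero((d>0)&(d<.3));P=unproj(c,u,v,d[v,u]);L=(P-np.array(tc))@R*1000
    m=(L[:,2]>-90)&(abs(L[:,0])<14)&(L[:,2]<30)
    print(f,m.sum())
    for lo in range(-90,30,6):
        k=m&(L[:,2]>=lo)&(L[:,2]<lo+6)
        if k.sum(): print(lo,k.sum(),'x',L[k,0].min().round(1),L[k,0].max().round(1),'|y|',np.abs(L[k,1]).min().round(1),np.abs(L[k,1]).max().round(1))
```

```text
w1 5021
-90 590 x 3.1 13.5 |y| 40.8 70.4
-84 846 x -3.0 11.6 |y| 40.5 53.6
-78 815 x -10.9 11.4 |y| 40.4 58.5
-72 835 x -13.2 11.4 |y| 40.3 57.9
-66 720 x -13.6 11.6 |y| 40.5 58.2
-60 621 x -13.4 11.3 |y| 40.3 58.0
-54 472 x -13.2 11.0 |y| 40.5 56.3
-48 122 x -12.2 10.0 |y| 40.6 45.2
w2 5023
-90 586 x 4.9 14.0 |y| 41.9 70.6
-84 841 x -2.3 12.5 |y| 40.8 52.6
-78 816 x -10.4 12.5 |y| 40.8 57.7
-72 824 x -12.4 12.3 |y| 40.8 57.8
-66 729 x -12.3 12.3 |y| 40.6 57.7
-60 625 x -12.2 12.1 |y| 40.8 57.8
-54 474 x -11.9 12.0 |y| 40.8 56.6
-48 128 x -12.1 11.0 |y| 40.9 47.9
w4 8771
-90 3673 x -10.0 14.0 |y| 1.2 40.6
-84 1725 x -12.1 14.0 |y| 0.5 36.3
-78 623 x -7.4 13.9 |y| 0.5 30.8
-72 565 x -11.5 12.1 |y| 0.1 14.7
-66 276 x 5.9 11.5 |y| 0.2 15.0
-60 330 x 5.9 11.5 |y| 0.2 15.0
-54 303 x 5.8 11.3 |y| 0.1 14.9
-48 268 x 5.7 11.4 |y| 0.1 14.9
-42 183 x 6.2 11.5 |y| 0.0 14.4
-36 1 x 10.2 10.2 |y| 4.9 4.9
-30 140 x 5.2 11.0 |y| 0.0 6.0
-24 66 x 9.2 11.0 |y| 0.1 5.6
-18 52 x 9.9 11.2 |y| 0.1 5.8
-12 54 x 9.9 11.2 |y| 0.2 5.9
-6 98 x -10.8 14.0 |y| 0.2 10.5
0 414 x -11.8 13.8 |y| 0.3 10.8
```

Wrist and side depth agree that the shut fingertips end at z≈0.174, about 36 mm above the reported TCP of 0.137. The pads closed above the handle and nothing was touched. From here I'll go by the measured tip: reopen, descend 34 mm and check.

jog_arm([
  [0.5,[0,0,0],0],
  [0.5,[0,0,0],0],
  [0.5,[0,0,0],0],
  [0.5,[0,0,0],0],
  [0.5,[0,0.05,1],0],
  [0.5,[0,0.05,2],0],
  [0.5,[0,0.05,2.8],0],
  [0.5,[0,0.05,2.8],0],
], newtons=30)

```text
clock: 9.3
eef_pos: [0.5387, -0.2065, 0.1068]
eef_rot: [-0.002, 0.772, 0.635, -0.001]
wrist_force: [-0.1, 0.1, -0.7]
opening: 0.043
```

Run:
```python
from h import *
goal([0.5403,-0.2072,0.103],-0.194)
c=cam('wrist');im,d=viewer.capture('wrist');save('w5',np.clip(im*1.6,0,255).astype(np.uint8))
s,R=tool();v,u=np.nonzero((d>0)&(d<.3));P=unproj(c,u,v,d[v,u]);L=(P-s['eef_pos'])@R*1000
m=(L[:,2]>-60)&(abs(L[:,0])<13)&(abs(L[:,1])>12)&(L[:,2]<0)
for sg in(-1,1):
  k=m&(L[:,1]*sg>0);print(sg,k.sum(),L[k,2].max(),'z tip',P[k,2].min(),'x',L[k,0].min(),L[k,0].max(),'y inner',np.abs(L[k,1]).min())
im,d=viewer.capture('side');save('g2',cv2.resize(np.clip(im[60:180,210:370]*1.6,0,255).astype(np.uint8),None,fx=4,fy=4,interpolation=cv2.INTER_CUBIC))
```

```text
shift cm [-0.03  0.17  0.38] roll -0.0 q [-0.51  0.36 -0.12  1.09 -0.    1.26] tcp [ 0.5387 -0.2065  0.1068] t 9.3 F [-0.1  0.1 -0.7] op 0.043
-1 817 -32.733090529097076 z tip 0.14047172798396138 x -11.207450976827559 11.728730161578808 y inner 22.895045010496027
1 818 -32.061513070634284 z tip 0.13971068300665346 x -11.147811088132954 11.615137658769848 y inner 19.227038985834934
```

View pics/w5.png

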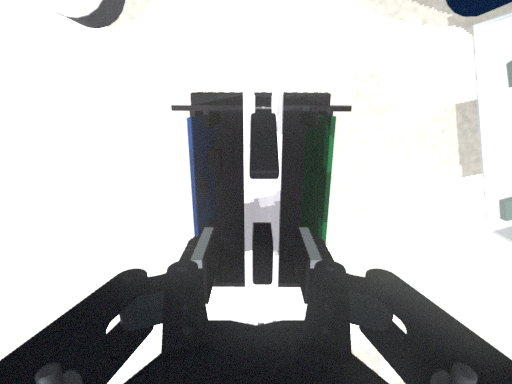

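View pics/g2.png

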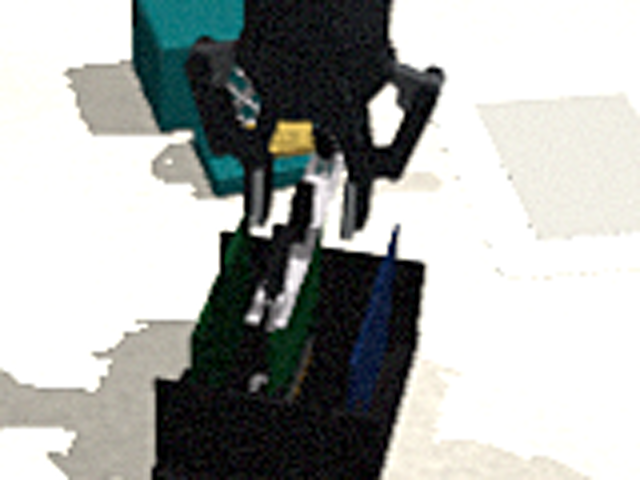

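Run:
```python
from h import *
c=cam('wrist');im,d=viewer.capture('wrist')
s,R=tool();v,u=np.nonzero((d>0)&(d<.3));P=unproj(c,u,v,d[v,u]);L=(P-s['eef_pos'])@R*1000
print(s['eef_pos'])
m=(L[:,2]>-60)&(abs(L[:,0])<13)&(abs(L[:,1])>12)&(L[:,2]<0)
for lo in range(-60,-28,2):
    k=m&(L[:,2]>=lo)&(L[:,2]<lo+2);print(lo,k.sum(), L[k,0].min().round(1),L[k,0].max().round(1),np.sort(np.abs(L[k,1]))[[0,-1]].round(1)) if k.sum() else 0
```

```text
[ 0.53996105 -0.20721427  0.1088644 ]
-60 171 -11.7 11.6 [19.6 36.9]
-58 183 -11.7 11.8 [19.5 36.4]
-56 135 -11.2 11.6 [19.5 36.5]
-54 169 -10.9 11.6 [19.4 36.5]
-52 126 -10.2 11.5 [19.4 36.6]
-50 155 -10.2 11.5 [19.5 36.5]
-48 125 -10.8 11.6 [19.5 36.5]
-46 122 -11.2 11.4 [19.5 36.6]
-44 117 -10.9 11.3 [19.6 36.3]
-42 114 -10.3 11.3 [19.5 35.2]
-40 73 -11.1 11.5 [19.5 34.5]
-38 60 -9.8 11.0 [19.5 29.4]
-36 36 -9.0 8.0 [19.5 23.2]
-34 15 -9.1 7.7 [19.6 23.2]
```

The half-open tips are at z≈0.141, and the shut tips should be only 1–2 mm lower. The panel top is at 0.135, so I'll close here after lowering 1.5 mm.

jog_arm([
  [0.5,[0,0,0.15],0],
  [0.4,[0,0,0.15],0],
  [0.3,[0,0,0.15],0],
  [0.15,[0,0,0.15],0],
  [0,[0,0,0.15],0],
  [0,[0,0,0.15],0],
  [0,[0,0,0.15],0],
  [0,[0,0,0.15],0],
], newtons=50)

```text
clock: 10.25
eef_pos: [0.5403, -0.2074, 0.1078]
eef_rot: [0.0, 0.772, 0.635, 0.0]
wrist_force: [0.0, -0.3, 1.7]
opening: 0.009
```

Run:
```python
from h import *
goal([0.5403,-0.2072,0.107],-0.194)
c=cam('wrist');im,d=viewer.capture('wrist');save('w6',np.clip(im*1.6,0,255).astype(np.uint8));np.savez('w6.npz',im=im,d=d,K=c[0],R=c[1],t=c[2])
s,R=tool();v,u=np.nonzero(d>0);P=unproj(c,u,v,d[v,u]);L=(P-s['eef_pos'])@R*1000
m=(abs(L[:,1])<16)&(abs(P[:,2]-.1362)<.004)&(L[:,0]>15)&(L[:,0]<100);print('panel',m.sum(),np.percentile(L[m,1],[1,99]),np.percentile(L[m,0],[.3,99.7]),np.median(P[m,2]))
print(fitrect(L[m][:,:2]/1000), s['torque'])
```

```text
shift cm [ 0.02 -0.01  0.08] roll 0.0 q [-0.51  0.36 -0.12  1.09 -0.    1.26] tcp [ 0.5403 -0.2074  0.1078] t 10.25 F [ 0.  -0.3  1.7] op 0.009
panel 2426 [-11.20844388   8.58855763] [15.23713726 84.41544484] 0.1362940868509545
((49.7875862121582, -1.2951984405517578), (20.088605880737305, 69.5406723022461), 89.93791961669922) [-0.02890111 -0.222177    0.01879633]
```

View pics/w6.png

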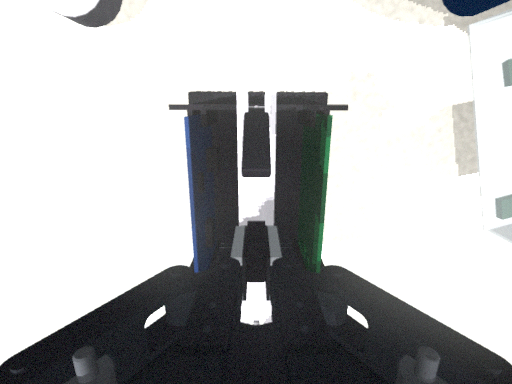

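Gripped: the opening is 9 mm and the pads hold the handle at (256,250). Now lift.

jog_arm([
  [0,[0,0,-0.5],0],
  [0,[0,0,-1.5],0],
  [0,[0,0,-3.5],0],
  [0,[0,0,-6],0],
  [0,[0,0,-9],0],
  [0,[0,0,-12],0],
  [0,[0,0,-15],0],
  [0,[0,0,-18],0],
], newtons=50)

```text
clock: 11.1
eef_pos: [0.5389, -0.2067, 0.2887]
eef_rot: [-0.001, 0.772, 0.635, -0.001]
wrist_force: [0.3, 0.1, -3.2]
opening: 0.0094
```

Run:
```python
from h import *
goal([0.5168,0.2218,0.285],-0.205)
im,d=viewer.capture('side');save('s2',np.clip(im*1.4,0,255).astype(np.uint8))
```

```text
shift cm [ 41.62 -10.42   0.4 ] roll 0.011 q [-0.51  0.32  0.26  1.52 -0.    1.26] tcp [ 0.5389 -0.2067  0.2887] t 11.1 F [ 0.3  0.1 -3.2] op 0.0094
```

View pics/s2.png

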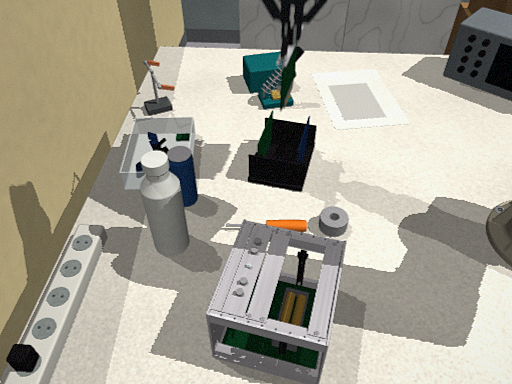

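The card is out of the stand and both boards are still in place. Now I'll carry it over, keeping each step under 5 cm.

jog_arm([
  [0,[3,-0.75,0],0],
  [0,[7.5,-1.9,0],0],
  [0,[12,-3,0],0],
  [0,[16.5,-4.1,0],0.005],
  [0,[21,-5.3,0],0.011],
  [0,[25.5,-6.4,0],0.011],
  [0,[30,-7.5,0],0.011],
  [0,[34,-8.5,0],0.011],
])

```text
clock: 11.95
eef_pos: [0.5207, 0.1448, 0.287]
eef_rot: [-0.0, 0.776, 0.631, -0.001]
wrist_force: [0.7, -0.3, -3.6]
opening: 0.0087
```

Run:
```python
from h import *
goal([0.5168,0.2218,0.285],-0.205)
```

```text
shift cm [ 7.46 -1.95  0.2 ] roll 0.001 q [ 0.12  0.24  0.16  1.49 -0.    1.9 ] tcp [0.5207 0.1448 0.287 ] t 11.95 F [ 0.7 -0.3 -3.6] op 0.0087
```

jog_arm([
  [0,[3,-0.8,0],0],
  [0,[5.5,-1.4,0],0],
  [0,[7,-1.8,0],0],
  [0,[7.5,-1.95,0],0],
  [0,[7.5,-1.95,0],0],
  [0,[7.5,-1.95,0],0],
  [0,[7.5,-1.95,0],0],
  [0,[7.5,-1.95,0],0],
])

```text
clock: 12.75
eef_pos: [0.5185, 0.2192, 0.2875]
eef_rot: [0.0, 0.776, 0.63, -0.0]
wrist_force: [-1.4, -0.2, -3.2]
opening: 0.009
```

Run:
```python
from h import *
for i in range(4):
    goal([0.5168,0.2218,0.165],-0.205); im,d=viewer.capture('wrist')
c=cam('wrist');save('w7',np.clip(im*1.4,0,255).astype(np.uint8))
s,R=tool();v,u=np.nonzero(d>0);P=unproj(c,u,v,d[v,u]);L=(P-s['eef_pos'])@R*1000
m=(abs(L[:,1])<16)&(abs(L[:,2]+28)<5)&(L[:,0]>15)&(L[:,0]<100);print('panel',m.sum(),np.percentile(L[m,1],[1,99]),np.percentile(L[m,0],[.3,99.7]),np.median(P[m,2]),np.median(L[m,2]))
print(fitrect(L[m][:,:2]/1000))
A=np.c_[L[m][:,:2],np.ones(m.sum())];print('tilt',np.linalg.lstsq(A,L[m][:,2],rcond=None)[0])
```

```text
shift cm [ 0.23 -0.22 12.25] roll -0.002 q [ 0.26  0.28  0.22  1.5  -0.    2.03] tcp [0.5185 0.2192 0.2875] t 12.75 F [-1.4 -0.2 -3.2] op 0.009
shift cm [ 0.21 -0.22 12.25] roll -0.001 q [ 0.26  0.28  0.22  1.5  -0.    2.03] tcp [0.5185 0.2193 0.2875] t 12.8 F [ 0.4 -0.1 -4.1] op 0.0092
shift cm [ 0.19 -0.22 12.25] roll -0.001 q [ 0.26  0.28  0.22  1.5  -0.    2.03] tcp [0.5185 0.2195 0.2875] t 12.85 F [-0.1  0.6 -3.5] op 0.0091
shift cm [ 0.18 -0.21 12.25] roll -0.001 q [ 0.26  0.28  0.22  1.5  -0.    2.03] tcp [0.5184 0.2196 0.2875] t 12.9 F [ 0.5 -0.1 -3.3] op 0.0089
panel 2484 [-11.1350366    8.65367562] [15.14617519 84.44527558] 0.3158370748775823 -28.352342540605363
((49.7486572265625, -1.2137212753295898), (69.4931640625, 20.148923873901367), 0.10386815667152405)
tilt [-6.51075608e-04 -2.23421158e-03 -2.83566056e+01]
```

View pics/w7.png

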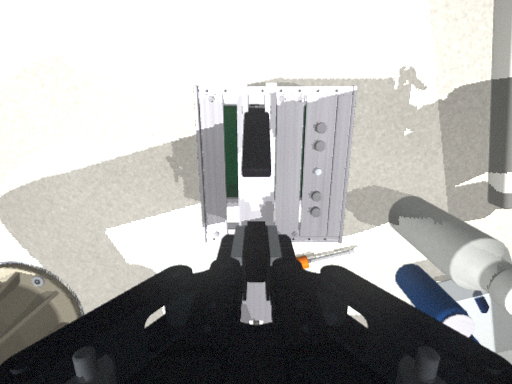

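jog_arm([
  [0,[0.15,-0.2,1],0],
  [0,[0.15,-0.2,3],0],
  [0,[0.15,-0.2,5],0],
  [0,[0.15,-0.2,6.5],0],
  [0,[0.15,-0.2,7],0],
  [0,[0.15,-0.2,7],0],
  [0,[0.15,-0.2,7],0],
  [0,[0.15,-0.2,7],0],
])

```text
clock: 13.75
eef_pos: [0.5173, 0.2222, 0.2184]
eef_rot: [0.0, 0.776, 0.631, 0.001]
wrist_force: [-0.2, 0.2, -3.2]
opening: 0.0089
```

```bash
cat > rel.py <<'E'
from h import *
def rel(nm):
    im,d=viewer.capture('wrist');c=cam('wrist');save(nm,np.clip(im*1.4,0,255).astype(np.uint8))
    s,R=tool();v,u=np.nonzero(d>0);P=unproj(c,u,v,d[v,u]);L=(P-s['eef_pos'])@R*1000
    m=(abs(L[:,1])<16)&(abs(L[:,2]+28)<4)&(L[:,0]>15)&(L[:,0]<100);print('panel y',np.percentile(L[m,1],[1,99]),'mid',np.percentile(L[m,1],[1,99]).mean(),'x end',np.percentile(L[m,0],99.7))
    r=viewer.cut_out('wrist','cage')
    o=np.array([.5154,.2218])
    m=(abs(P[:,2]-.1412)<.005)&(np.linalg.norm(P[:,:2]-o,axis=1)<.16)
    S=P[m];yaw=-.205;ex=np.array([np.cos(yaw),np.sin(yaw)]);ey=np.array([-ex[1],ex[0]])
    a=(S[:,:2]-o)@ex*1000;b=(S[:,:2]-o)@ey*1000
    print('cage a',np.percentile(a,[.3,99.7]),'exp -66 112; b',np.percentile(b,[.3,99.7]),'exp +-95')
    k=(a<-10)&(a>-60)&(abs(b)<60);k2=(a>10)&(a<50)&(abs(b)<60)
    print('gap',np.percentile(a[k],99.5) if k.sum() else 0,np.percentile(a[k2],.5),'exp -34 25')
    goal([0.5168,0.2218,0.2],-0.205)
E
python3 -c "
from rel import *
rel('w8')"
```

```text
panel y [-11.16524363   8.64617365] mid -1.2595349907951459 x end 84.43566664295602
cage a [-65.42159083 111.2414064 ] exp -66 112; b [-89.30129753  93.32981254] exp +-95
gap -34.56256573984504 25.05489227748136 exp -34 25
shift cm [-0.05 -0.03  1.83] roll 0.0 q [ 0.26  0.28  0.05  1.33 -0.    2.04] tcp [0.5172 0.2222 0.2183] t 13.85 F [-0.2 -0.7 -2.4] op 0.0093
```

View pics/w8.png

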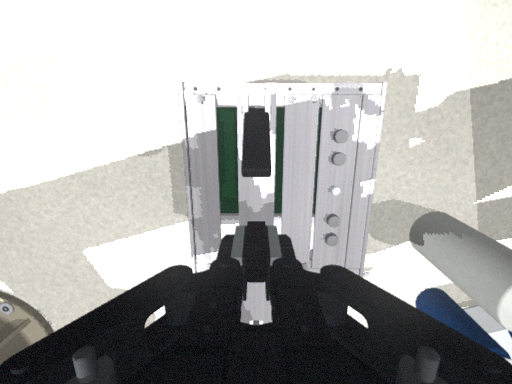

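Cage and panel align to about 0.5 mm. I'll lower it into the mouths and watch the lateral forces.

jog_arm([
  [0,[-0.05,-0.04,0.4],0],
  [0,[-0.05,-0.04,0.8],0],
  [0,[-0.05,-0.04,1.2],0],
  [0,[-0.05,-0.04,1.6],0],
  [0,[-0.05,-0.04,2],0],
  [0,[-0.05,-0.04,2.4],0],
  [0,[-0.05,-0.04,2.8],0],
  [0,[-0.05,-0.04,2.8],0],
])

```text
clock: 14.65
eef_pos: [0.5158, 0.2215, 0.1886]
eef_rot: [-0.0, 0.776, 0.631, -0.001]
wrist_force: [-1.1, 0.1, -3.0]
opening: 0.0091
```

```bash
python3 -c "
from h import *
goal([0.5167,0.2218,0.18],-0.205);print(arm.state()['torque'],tool()[1].T@arm.state()['wrist_force'])"
```

```text
shift cm [0.05 0.08 0.86] roll -0.0 q [ 0.26  0.29 -0.01  1.27 -0.    2.04] tcp [0.5158 0.2215 0.1886] t 14.65 F [-1.1  0.1 -3. ] op 0.0091
[-0.02147314  0.00981625  0.02052283] [-0.1618331  -1.13710735  3.05038174]
```

jog_arm([
  [0,[0,0,0.25],0],
  [0,[0,0,0.5],0],
  [0,[0,0,0.75],0],
  [0,[0,0,1],0],
  [0,[0,0,1.25],0],
  [0,[0,0,1.5],0],
  [0,[0,0,1.5],0],
  [0,[0,0,1.5],0],
])

```text
clock: 15.45
eef_pos: [0.5162, 0.2218, 0.1744]
eef_rot: [-0.0, 0.776, 0.631, 0.0]
wrist_force: [-0.4, 0.5, -2.9]
opening: 0.0093
```

```bash
cat > f.py <<'E'
from h import *
F=[];T=[]
for i in range(3):
    s,R=tool();F.append(R.T@s['wrist_force']);T.append(R.T@s['torque']);P=s['eef_pos'];viewer.capture('side')
goal([0.5167,0.2218,0.1153],-0.205);print('Ftool',np.mean(F,0).round(2),'T',np.mean(T,0).round(3),'seat-home mm',(P[2]-.1153)*1000)
E
python3 f.py
```

```text
shift cm [0.02 0.04 5.93] roll 0.0 q [ 0.26  0.3  -0.04  1.23  0.    2.04] tcp [0.5163 0.2217 0.1746] t 15.6 F [ 0.3  1.2 -3.8] op 0.0091
Ftool [ 0.76 -0.45  3.05] T [0.023 0.19  0.014] seat-home mm 59.26632114011683
```

jog_arm([
  [0,[0,0,0.4],0],
  [0,[0,0,0.8],0],
  [0,[0,0,1.2],0],
  [0,[0,0,1.6],0],
  [0,[0,0,2],0],
  [0,[0,0,2],0],
  [0,[0,0,2],0],
  [0,[0,0,2],0],
])

```text
clock: 16.4
eef_pos: [0.5158, 0.2217, 0.1537]
eef_rot: [-0.0, 0.776, 0.631, -0.001]
wrist_force: [0.4, 1.7, -6.2]
opening: 0.0095
```

```bash
python3 f.py
```

```text
shift cm [0.03 0.09 3.88] roll 0.0 q [ 0.26  0.31 -0.08  1.19  0.    2.04] tcp [0.5158 0.2216 0.1541] t 16.55 F [ 0.4  1.  -5.7] op 0.0091
Ftool [1.88 0.75 5.9 ] T [-0.105  0.474 -0.01 ] seat-home mm 38.69926040024353
```

jog_arm([
  [0,[0,0,0.3],0],
  [0,[0,0,0.6],0],
  [0,[0,0,0.9],0],
  [0,[0,0,1.2],0],
  [0,[0,0,1.5],0],
  [0,[0,0,1.8],0],
  [0,[0,0,2.1],0],
  [0,[0,0,2.4],0],
])

```text
clock: 17.35
eef_pos: [0.5161, 0.2217, 0.1301]
eef_rot: [-0.0, 0.776, 0.631, -0.0]
wrist_force: [0.0, 1.2, -0.2]
opening: 0.0088
```

```bash
python3 f.py
```

```text
shift cm [0.04 0.09 1.41] roll -0.0 q [ 0.26  0.32 -0.12  1.13  0.    2.04] tcp [0.5157 0.2216 0.1294] t 17.5 F [ 1.   1.8 -4.9] op 0.009
Ftool [1.39 0.38 3.15] T [-0.19   0.452 -0.038] seat-home mm 14.047252899242565
```

jog_arm([
  [0,[0,0,0.1],0],
  [0,[0,0,0.2],0],
  [0,[0,0,0.3],0],
  [0,[0,0,0.4],0],
  [0,[0,0,0.45],0],
  [0,[0,0,0.5],0],
  [0,[0,0,0.55],0],
  [0,[0,0,0.6],0],
])

```text
clock: 18.3
eef_pos: [0.5162, 0.2217, 0.1244]
eef_rot: [0.0, 0.776, 0.631, 0.0]
wrist_force: [0.0, 1.2, -1.8]
opening: 0.0094
```

```bash
python3 f.py
```

```text
shift cm [0.03 0.05 0.89] roll -0.0 q [ 0.26  0.32 -0.13  1.12 -0.    2.04] tcp [0.5162 0.2216 0.1242] t 18.45 F [ 0.8  1.3 -2.4] op 0.0088
Ftool [1.13 0.35 2.28] T [-0.051  0.384 -0.019] seat-home mm 8.94551168089329
```

jog_arm([
  [0,[0,0,0.03],0],
  [0,[0,0,0.06],0],
  [0,[0,0,0.09],0],
  [0,[0,0,0.12],0],
  [0,[0,0,0.15],0],
  [0,[0,0,0.18],0],
  [0,[0,0,0.2],0],
  [0,[0,0,0.22],0],
])

```text
clock: 19.25
eef_pos: [0.5161, 0.2216, 0.1222]
eef_rot: [0.0, 0.776, 0.631, -0.0]
wrist_force: [0.6, 1.9, -2.1]
opening: 0.0093
```

```bash
python3 f.py
```

```text
shift cm [0.03 0.05 0.68] roll 0.0 q [ 0.26  0.32 -0.14  1.11 -0.    2.04] tcp [0.5161 0.2216 0.1221] t 19.4 F [ 0.3  1.4 -2.2] op 0.0087
Ftool [ 2.09 -0.28  1.69] T [-0.062  0.422  0.016] seat-home mm 6.81290915181916
```

jog_arm([
  [0,[0,0,0.03],0],
  [0,[0,0,0.06],0],
  [0,[0,0,0.08],0],
  [0,[0,0,0.1],0],
  [0,[0,0,0.11],0],
  [0,[0,0,0.12],0],
  [0,[0,0,0.13],0],
  [0,[0,0,0.14],0],
])

```text
clock: 20.2
eef_pos: [0.5163, 0.2216, 0.121]
eef_rot: [0.0, 0.776, 0.631, 0.0]
wrist_force: [0.1, 1.3, 1.8]
opening: 0.0088
```

```bash
python3 f.py
```

```text
shift cm [0.02 0.03 0.57] roll -0.0 q [ 0.26  0.32 -0.14  1.11 -0.    2.04] tcp [0.5163 0.2217 0.121 ] t 20.35 F [0.5 1.6 0.5] op 0.0089
Ftool [ 1.8   0.46 -1.19] T [-0.065  0.333 -0.002] seat-home mm 5.700742958288249
```

jog_arm([
  [0,[0,0,0.01],0],
  [0,[0,0,0.02],0],
  [0,[0,0,0.03],0],
  [0,[0,0,0.04],0],
  [0,[0,0,0.05],0],
  [0,[0,0,0.06],0],
  [0,[0,0,0.06],0],
  [0,[0,0,0.06],0],
])

```text
clock: 21.15
eef_pos: [0.5165, 0.2217, 0.1208]
eef_rot: [0.0, 0.776, 0.631, 0.0]
wrist_force: [-0.1, 0.5, 6.9]
opening: 0.009
```

```bash
python3 f.py
```

```text
shift cm [0.02 0.02 0.55] roll 0.0 q [ 0.26  0.32 -0.14  1.11 -0.    2.04] tcp [0.5165 0.2216 0.1208] t 21.3 F [0.  0.9 6.1] op 0.0091
Ftool [ 1.02 -0.47 -6.36] T [ 0.15   0.217 -0.039] seat-home mm 5.526611200285567
```

jog_arm([
  [0,[0,0,0.01],0],
  [0,[0,0,0.02],0],
  [0,[0,0,0.03],0],
  [0,[0,0,0.04],0],
  [0,[0,0,0.04],0],
  [0,[0,0,0.04],0],
  [0,[0,0,0.04],0],
  [0,[0,0,0.04],0],
])

```text
clock: 22.1
eef_pos: [0.5166, 0.2217, 0.1208]
eef_rot: [0.0, 0.776, 0.631, 0.001]
wrist_force: [-0.7, 0.5, 7.3]
opening: 0.0088
```

```bash
python3 f.py
```

```text
shift cm [0.01 0.01 0.55] roll -0.0 q [ 0.26  0.32 -0.14  1.11 -0.    2.04] tcp [0.5166 0.2217 0.1208] t 22.25 F [-0.9  1.3  8.9] op 0.0092
Ftool [ 0.28 -0.8  -7.64] T [0.274 0.132 0.003] seat-home mm 5.473157862365796
```

jog_arm([
  [0,[0,0,0.02],0],
  [0,[0,0,0.04],0],
  [0,[0,0,0.05],0],
  [0,[0,0,0.05],0],
  [0,[0,0,0.05],0],
  [0,[0,0,0.05],0],
  [0,[0,0,0.05],0],
  [0,[0,0,0.05],0],
])

```text
clock: 23.05
eef_pos: [0.5167, 0.2217, 0.1207]
eef_rot: [0.001, 0.776, 0.631, 0.001]
wrist_force: [-1.9, 0.7, 10.3]
opening: 0.0091
```

```bash
python3 f.py
```

```text
shift cm [ 0.01 -0.    0.54] roll -0.0 q [ 0.26  0.32 -0.14  1.11 -0.    2.04] tcp [0.5167 0.2217 0.1207] t 23.2 F [-1.5  0.4 10.1] op 0.0089
Ftool [  0.11  -1.44 -10.4 ] T [0.413 0.053 0.001] seat-home mm 5.420426676911158
```

jog_arm([
  [0,[0,-0.01,0],0],
  [0,[0,-0.02,0],0],
  [0,[0,-0.03,0.01],0],
  [0,[0,-0.04,0.02],0],
  [0,[0,-0.04,0.03],0],
  [0,[0,-0.04,0.03],0],
  [0,[0,-0.04,0.03],0],
  [0,[0,-0.04,0.03],0],
])

```text
clock: 24.0
eef_pos: [0.5167, 0.2217, 0.1207]
eef_rot: [0.001, 0.776, 0.631, 0.001]
wrist_force: [-0.5, -0.2, 11.1]
opening: 0.0091
```

```bash
python3 f.py
```

```text
shift cm [ 0.01 -0.    0.54] roll -0.0 q [ 0.26  0.32 -0.14  1.11 -0.    2.04] tcp [0.5167 0.2217 0.1207] t 24.15 F [-0.8 -0.6 10.3] op 0.0089
Ftool [ -0.63  -1.03 -11.28] T [ 0.335 -0.081 -0.014] seat-home mm 5.382555358839969
```

jog_arm([
  [0,[0,-0.01,0.01],0],
  [0,[0,-0.02,0.02],0],
  [0,[0,-0.02,0.03],0],
  [0,[0,-0.02,0.03],0],
  [0,[0,-0.02,0.03],0],
  [0,[0,-0.02,0.03],0],
  [0,[0,-0.02,0.03],0],
  [0,[0,-0.02,0.03],0],
])

```text
clock: 24.95
eef_pos: [0.5167, 0.2217, 0.1207]
eef_rot: [0.001, 0.776, 0.631, 0.001]
wrist_force: [-0.5, -0.1, 12.1]
opening: 0.0089
```

```bash
python3 f.py
```

```text
shift cm [ 0.01 -0.    0.53] roll -0.0 q [ 0.26  0.32 -0.14  1.1  -0.    2.04] tcp [0.5167 0.2217 0.1206] t 25.1 F [-1.4 -0.9 12.5] op 0.0088
Ftool [ -0.5   -0.69 -12.48] T [ 0.327 -0.171 -0.005] seat-home mm 5.364873747137164
```

The card stands firmly 5.4 mm short of home with about 12.5 N on the wrist. Now I'll ease off, release and rise.

jog_arm([
  [0,[0,0,-0.1],0],
  [0,[0,0,-0.15],0],
  [0.1,[0,0,-0.15],0],
  [0.2,[0,0,-0.15],0],
  [0.4,[0,0,-0.15],0],
  [0.4,[0,0,-0.5],0],
  [0.4,[0,0,-2],0],
  [0.4,[0,0,-5],0],
])

```text
clock: 25.9
eef_pos: [0.5134, 0.2211, 0.1665]
eef_rot: [-0.001, 0.776, 0.631, -0.003]
wrist_force: [1.4, -0.8, 1.2]
opening: 0.0342
```

```bash
python3 f.py
```

```text
shift cm [-0.04 -0.02  5.52] roll 0.0 q [ 0.26  0.3  -0.05  1.22 -0.    2.04] tcp [0.5168 0.2221 0.1705] t 26.05 F [ 0.1  0.6 -0. ] op 0.0338
Ftool [-0.14  1.77 -2.06] T [-0.078  0.041 -0.019] seat-home mm 56.92682431230027
```

jog_arm([
  [0.3,[0,0,-2],0],
  [0.1,[0,0,-5],0],
  [0,[0,0,-8],0],
  [0,[0,0,-9],0],
  [0,[0,0,-9],0],
  [0,[0,0,-9],0],
  [0,[0,0,-9],0],
  [0,[0,0,-9],0],
], newtons=50)

```text
clock: 26.85
eef_pos: [0.5148, 0.2216, 0.2571]
eef_rot: [-0.001, 0.776, 0.631, -0.001]
wrist_force: [0.5, 0.9, 0.8]
opening: 0.0
```

```bash
cat > lev.py <<'E'
from h import *
import sys
def lev(nm,cn='wrist',ps=True):
    im,d=viewer.capture(cn);c=cam(cn);save(nm,np.clip(im*1.5,0,255).astype(np.uint8))
    s,R=tool();v,u=np.nonzero(d>0);P=unproj(c,u,v,d[v,u])
    o=np.array([.5154,.2218]);yaw=-.205;ex=np.array([np.cos(yaw),np.sin(yaw)]);ey=np.array([-ex[1],ex[0]])
    a=(P[:,:2]-o)@ex*1000;b=(P[:,:2]-o)@ey*1000;z=P[:,2]*1000
    print('panel top z',np.median(z[(abs(a)<9)&(abs(b)<80)&(abs(z-144)<10)&((abs(abs(a)-8))<1.5)]))
    for sg in (1,-1):
        m=(abs(a)<5)&(b*sg>20)&(b*sg<80)&(z>145)&(z<200)
        print('lever',sg,m.sum())
        if m.sum()>5:
            print('  a',np.percentile(a[m],[2,98]).round(1),'b',np.percentile(b[m],[1,99]).round(1),'z',np.percentile(z[m],[1,99]).round(1))
            for q in range(20,80,6):
                k=m&(b*sg>=q)&(b*sg<q+6)
                if k.sum(): print('   ',q,k.sum(),np.percentile(z[k],95).round(1))
    goal([.5167,.2218,.2],-.205)
E
python3 -c "
from lev import *
lev('w9');print();lev('s9','side')"
```

```text
panel top z 149.65436691778848
lever 1 572
  a [-4.6  4.8] b [21.  76.3] z [148.3 188.4]
    20 49 150.7
    26 60 150.8
    32 59 150.4
    38 40 150.4
    44 55 188.7
    50 77 186.4
    56 88 179.3
    62 75 170.0
    68 60 161.4
    74 9 159.3
lever -1 270
  a [-4.8  5. ] b [-53.  -20.3] z [148.3 151.1]
    20 54 150.8
    26 52 150.5
    32 45 150.8
    38 46 150.6
    44 46 150.6
    50 27 150.7
shift cm [0.06 0.18 5.74] roll -0.0 q [ 0.26  0.28  0.14  1.43 -0.    2.04] tcp [0.515  0.2216 0.2574] t 26.9 F [-0.1 -0.1 -0.1] op 0.0002

panel top z 148.2366272253987
lever 1 269
  a [-4.9  4.8] b [20.7 78.1] z [146.8 187.1]
    20 16 149.8
    26 7 149.1
    32 7 148.7
    38 5 149.6
    44 14 186.3
    50 50 187.1
    56 53 180.0
    62 49 172.0
    68 49 162.8
    74 19 158.2
lever -1 161
  a [-4.9  4.7] b [-75.5 -22.8] z [146.  186.7]
    20 6 149.7
    26 12 149.4
    32 22 150.0
    38 18 149.4
    44 41 186.7
    50 20 150.7
    56 12 166.5
    62 24 159.0
    68 2 157.8
    74 4 157.5
shift cm [0.05 0.16 5.77] roll -0.0 q [ 0.26  0.28  0.14  1.43 -0.    2.04] tcp [0.5151 0.2216 0.2577] t 26.95 F [ 0.6 -0.   0. ] op -0.0001
```

View pics/w9.png

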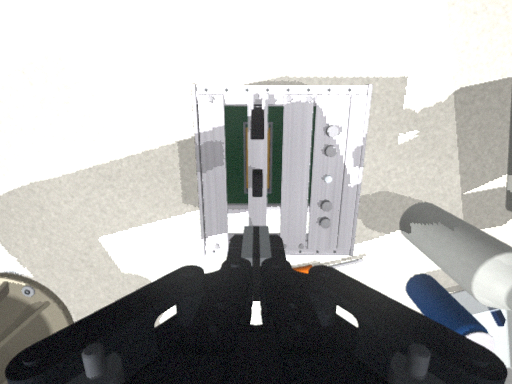

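View pics/s9.png

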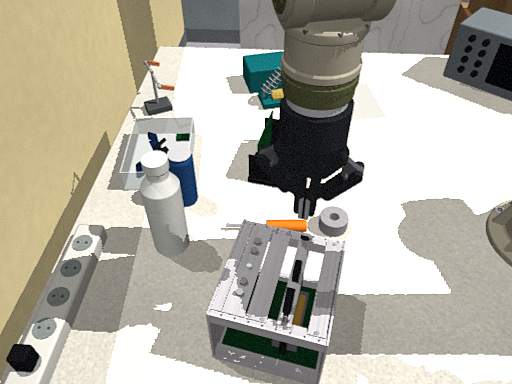

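The card stands about 5.5 mm short. Both levers are open with tips at z≈0.187 and |b|≈48 mm. I'll press the +y lever first.

```bash
python3 -c "
from h import *
goal([.5261,.2669,.170],-.205)"
```

```text
shift cm [4.66 0.17 8.77] roll -0.0 q [ 0.26  0.28  0.14  1.43 -0.    2.04] tcp [0.5151 0.2216 0.2577] t 26.95 F [ 0.6 -0.   0. ] op -0.0001
```

jog_arm([
  [0,[2,0.05,1],0],
  [0,[4.65,0.05,3],0],
  [0,[4.65,0.05,5],0],
  [0,[4.65,0.05,7],0],
  [0,[4.65,0.05,8.5],0],
  [0,[4.65,0.05,8.7],0],
  [0,[4.65,0.05,8.7],0],
  [0,[4.65,0.05,8.7],0],
], newtons=60)

```text
clock: 27.75
eef_pos: [0.526, 0.2673, 0.1726]
eef_rot: [0.0, 0.776, 0.631, 0.001]
wrist_force: [0.6, -0.6, 0.2]
opening: 0.0001
```

```bash
cat > lp.py <<'E'
from h import *
import sys
b=float(sys.argv[1])/1000
ey=np.array([.2036,.9791])
F=[]
for i in range(2):
    s,R=tool();F.append(s['wrist_force']);viewer.capture('side')
p=np.array([.5167,.2218])+b*ey
goal([p[0],p[1],.117],-.205);print('F',np.mean(F,0).round(1))
E
python3 lp.py 46
```

```text
shift cm [-0.06 -0.01  5.59] roll -0.0 q [ 0.33  0.35  0.03  1.25 -0.    2.11] tcp [0.5262 0.2674 0.1729] t 27.85 F [0.5 0.8 0.9] op -0.0001
F [ 0.5 -0.4  0.2]
```

jog_arm([
  [0,[0,0,0.6],0],
  [0,[0,0,1.1],0],
  [0,[0,0,1.4],0],
  [0,[0,0,1.6],0],
  [0,[0,0,1.8],0],
  [0,[0,0,2],0],
  [0,[-0.1,0,2.2],0],
  [0,[-0.1,0,2.4],0],
])

```text
clock: 28.65
eef_pos: [0.526, 0.2646, 0.1491]
eef_rot: [0.002, 0.776, 0.631, -0.0]
wrist_force: [-0.9, -7.6, 9.9]
opening: -0.0002
```

```bash
python3 lp.py 40
```

```text
shift cm [-0.4  -0.03  3.18] roll -0.001 q [ 0.33  0.36 -0.02  1.19 -0.    2.11] tcp [0.5259 0.2648 0.1488] t 28.75 F [-1.  -4.4  7.3] op -0.0002
F [-0.5 -6.2  8.4]
```

jog_arm([
  [0,[-0.05,0,0.1],0],
  [0,[-0.1,0,0.25],0],
  [0,[-0.15,0,0.4],0],
  [0,[-0.2,0,0.5],0],
  [0,[-0.25,0,0.6],0],
  [0,[-0.3,0,0.7],0],
  [0,[-0.35,0,0.8],0],
  [0,[-0.4,0,0.9],0],
])

```text
clock: 29.55
eef_pos: [0.5245, 0.2622, 0.1386]
eef_rot: [0.0, 0.776, 0.631, -0.0]
wrist_force: [-1.1, -2.8, 4.3]
opening: 0.0002
```

```bash
python3 lp.py 40
```

```text
shift cm [-0.12  0.07  2.14] roll 0.0 q [ 0.33  0.36 -0.04  1.17  0.    2.1 ] tcp [0.5244 0.2623 0.1384] t 29.65 F [-0.2 -1.7  2.8] op 0.0
F [-0.2 -2.6  3.8]
```

jog_arm([
  [0,[-0.05,0,0.15],0],
  [0,[-0.1,0,0.3],0],
  [0,[-0.15,0,0.4],0],
  [0,[-0.2,0,0.5],0],
  [0,[-0.2,0,0.6],0],
  [0,[-0.2,0,0.7],0],
  [0,[-0.2,0,0.8],0],
  [0,[-0.2,0,0.9],0],
])

```text
clock: 30.45
eef_pos: [0.5241, 0.2603, 0.1296]
eef_rot: [0.0, 0.776, 0.631, -0.0]
wrist_force: [-0.8, -2.8, 3.7]
opening: -0.0002
```

```bash
python3 lp.py 38
```

```text
shift cm [-0.13  0.07  1.24] roll 0.0 q [ 0.32  0.36 -0.06  1.15  0.    2.1 ] tcp [0.524  0.2604 0.1294] t 30.55 F [-0.4 -2.5  2.3] op -0.0001
F [-0.3 -2.3  3.8]
```

jog_arm([
  [0,[-0.03,0,0.1],0],
  [0,[-0.06,0,0.2],0],
  [0,[-0.1,0,0.3],0],
  [0,[-0.1,0,0.4],0],
  [0,[-0.1,0,0.5],0],
  [0,[-0.1,0,0.55],0],
  [0,[-0.1,0,0.6],0],
  [0,[-0.1,0,0.65],0],
])

```text
clock: 31.35
eef_pos: [0.5238, 0.2593, 0.1231]
eef_rot: [0.0, 0.776, 0.631, -0.0]
wrist_force: [-1.0, -1.2, 2.0]
opening: -0.0002
```

```bash
python3 lp.py 38; python3 -c "
from lev import *
lev('s10','side')"
```

```text
shift cm [-0.02  0.06  0.61] roll -0.0 q [ 0.32  0.36 -0.07  1.13 -0.    2.1 ] tcp [0.5239 0.2594 0.1231] t 31.45 F [-0.1 -1.6  1.6] op -0.0001
F [-0.7 -1.1  2. ]
panel top z 145.19490091284322
lever 1 289
  a [-4.8  4.7] b [30.5 79. ] z [145.3 199.4]
    26 6 199.2
    32 10 199.3
    38 11 196.7
    44 44 192.9
    50 113 196.8
    56 25 152.8
    62 25 152.1
    68 27 153.8
    74 28 153.3
lever -1 0
shift cm [-3.83  0.06 -7.69] roll 0.0 q [ 0.32  0.36 -0.07  1.13  0.    2.1 ] tcp [0.5239 0.2594 0.1231] t 31.5 F [-0.8 -0.5  1. ] op 0.0001
```

View pics/s10.png

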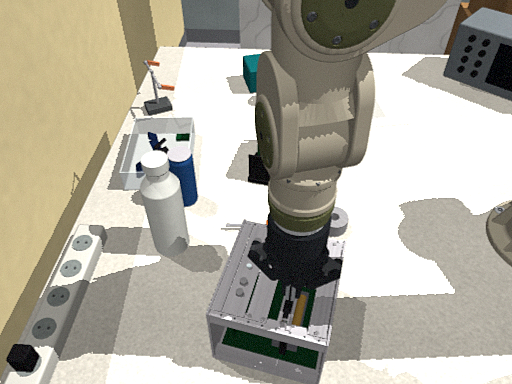

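The side view shows the panel's +y end drawn down about 3 mm and the lever nearly flat. I'll continue to the stop.

jog_arm([
  [0,[0,0,0.1],0],
  [0,[0,0,0.2],0],
  [0,[0,0,0.3],0],
  [0,[0,0,0.35],0],
  [0,[0,0,0.4],0],
  [0,[0,0,0.45],0],
  [0,[0,0,0.5],0],
  [0,[0,0,0.55],0],
])

```text
clock: 32.3
eef_pos: [0.5242, 0.2591, 0.1192]
eef_rot: [0.001, 0.776, 0.631, 0.0]
wrist_force: [-3.0, -4.6, 13.4]
opening: 0.0001
```

```bash
python3 lp.py 38
```

```text
shift cm [-0.    0.03  0.22] roll -0.0 q [ 0.32  0.37 -0.08  1.12 -0.    2.1 ] tcp [0.5242 0.2591 0.1192] t 32.4 F [-2.8 -4.  10.1] op -0.0
F [-3.  -4.3 12.2]
```

jog_arm([
  [0,[0,0,0.04],0],
  [0,[0,0,0.08],0],
  [0,[0,0,0.12],0],
  [0,[0,0,0.16],0],
  [0,[0,0,0.2],0],
  [0,[0,0,0.2],0],
  [0,[0,0,0.2],0],
  [0,[0,0,0.2],0],
])

```text
clock: 33.2
eef_pos: [0.5246, 0.259, 0.1188]
eef_rot: [0.001, 0.776, 0.631, 0.001]
wrist_force: [-5.6, -5.8, 19.3]
opening: 0.0005
```

```bash
python3 lp.py 38
```

```text
shift cm [ 0.   -0.01  0.18] roll -0.0 q [ 0.32  0.36 -0.08  1.12 -0.    2.1 ] tcp [0.5246 0.259  0.1188] t 33.3 F [-5.5 -6.2 18.4] op -0.0001
F [-5.1 -5.6 19.2]
```

jog_arm([
  [0,[0,0,0.04],0],
  [0,[0,0,0.08],0],
  [0,[0,0,0.12],0],
  [0,[0,0,0.12],0],
  [0,[0,0,0.12],0],
  [0,[0,0,0.12],0],
  [0,[0,0,0.12],0],
  [0,[0,0,0.12],0],
])

```text
clock: 34.1
eef_pos: [0.5251, 0.2588, 0.1186]
eef_rot: [0.002, 0.776, 0.631, 0.002]
wrist_force: [-5.5, -6.9, 23.6]
opening: 0.0
```

```bash
python3 lp.py 38
```

```text
shift cm [ 0.01 -0.07  0.15] roll -0.0 q [ 0.32  0.36 -0.08  1.12 -0.    2.1 ] tcp [0.5251 0.2588 0.1185] t 34.2 F [-6.3 -7.5 23.9] op -0.0003
F [-5.7 -7.1 23.8]
```

That is the firm stop. I'll back off and look.

jog_arm([
  [0,[0,0,-0.2],0],
  [0,[0,0,-0.6],0],
  [0,[0,0,-2],0],
  [0,[0,0,-5],0],
  [0,[-2,0,-8],0],
  [0,[-5,0,-11],0],
  [0,[-8,0,-12],0],
  [0,[-8,0,-12],0],
])

```text
clock: 35.0
eef_pos: [0.5082, 0.1794, 0.2364]
eef_rot: [0.001, 0.777, 0.63, 0.001]
wrist_force: [0.6, 0.4, 0.3]
opening: -0.0
```

```bash
python3 -c "
from lev import *
lev('w11')
im,d=viewer.capture('side');save('s11',np.clip(im[200:384,180:370]*1.5,0,255).astype(np.uint8).repeat(3,0).repeat(3,1))"; python3 lp.py -46
```

```text
panel top z 144.89217656244278
lever 1 660
  a [-4.9  4.9] b [23.1 77.5] z [145.2 152.4]
    20 12 145.6
    26 10 146.0
    32 74 151.4
    38 84 151.0
    44 84 150.8
    50 83 150.4
    56 91 150.5
    62 89 150.3
    68 86 152.6
    74 47 152.2
lever -1 536
  a [-4.7  4.6] b [-73.  -20.8] z [145.2 185.4]
    20 58 147.0
    26 57 147.2
    32 58 147.3
    38 106 185.1
    44 102 185.2
    50 65 178.3
    56 37 171.2
    62 29 162.7
    68 20 157.5
    74 4 156.7
shift cm [ 4.21 -0.01  3.53] roll -0.002 q [0.19 0.23 0.02 1.36 0.   1.97] tcp [0.508  0.1806 0.2352] t 35.05 F [ 0.3  0.2 -1.4] op -0.0002
shift cm [-0.49  0.12 11.64] roll 0.001 q [0.19 0.24 0.02 1.36 0.   1.97] tcp [0.5074 0.1818 0.2334] t 35.2 F [-0.3 -0.4 -0.5] op 0.0001
F [0.1 0.9 0.1]
```

View pics/w11.png

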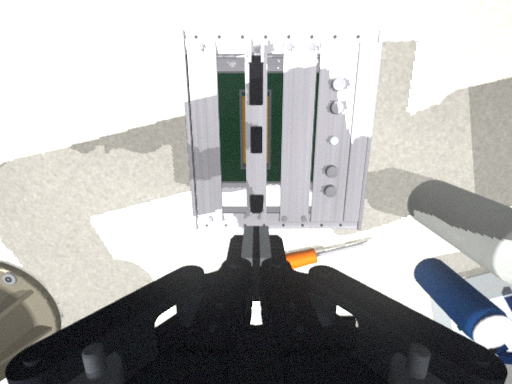

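View pics/s11.png

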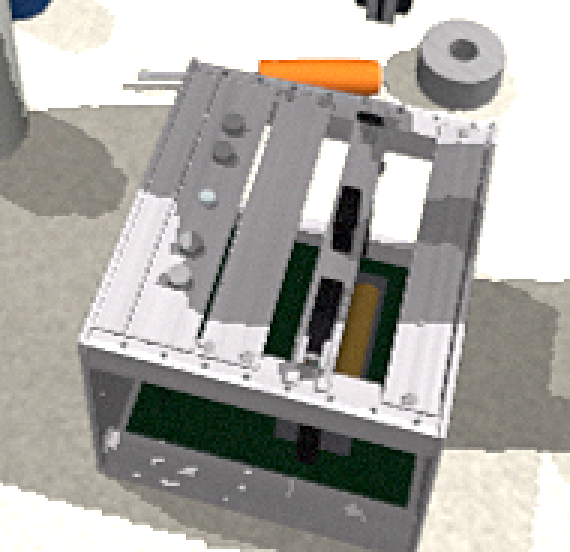

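Lever 1 is flat. Its top lies at z 150–151 in the camera, and the panel end has come down. Now for the -y lever.

jog_arm([
  [0,[-0.3,0.1,2],0],
  [0,[-0.3,0.1,4.5],0],
  [0,[-0.3,0.1,6.5],0],
  [0,[-0.3,0.1,7.3],0],
  [0,[-0.3,0.1,7.6],0],
  [0,[-0.3,0.1,7.8],0],
  [0,[-0.3,0.1,8],0],
  [0,[-0.3,0.1,8.2],0],
])

```text
clock: 36.0
eef_pos: [0.509, 0.1785, 0.1538]
eef_rot: [0.0, 0.776, 0.631, 0.001]
wrist_force: [-0.2, 2.4, 5.4]
opening: -0.0001
```

```bash
python3 lp.py -44
```

```text
shift cm [-0.01 -0.13  3.66] roll 0.0 q [ 0.19  0.26 -0.14  1.17  0.    1.96] tcp [0.509  0.1785 0.1536] t 36.1 F [0.4 2.3 3.4] op 0.0001
F [0.1 1.6 4.1]
```

jog_arm([
  [0,[0.05,-0.1,0.15],0],
  [0,[0.1,-0.1,0.3],0],
  [0,[0.15,-0.1,0.45],0],
  [0,[0.2,-0.1,0.6],0],
  [0,[0.25,-0.1,0.75],0],
  [0,[0.3,-0.1,0.9],0],
  [0,[0.35,-0.1,1.05],0],
  [0,[0.4,-0.1,1.2],0],
])

```text
clock: 36.9
eef_pos: [0.5082, 0.1821, 0.1408]
eef_rot: [0.0, 0.776, 0.631, 0.0]
wrist_force: [0.5, 1.5, 2.9]
opening: -0.0004
```

```bash
python3 lp.py -40
```

```text
shift cm [0.1  0.07 2.32] roll -0.0 q [ 0.2   0.27 -0.16  1.14 -0.    1.97] tcp [0.5076 0.1818 0.1402] t 37.0 F [0.6 0.8 2.4] op -0.0001
F [0.6 1.2 2.6]
```

jog_arm([
  [0,[0.05,0.05,0.15],0],
  [0,[0.1,0.05,0.3],0],
  [0,[0.15,0.05,0.45],0],
  [0,[0.2,0.05,0.6],0],
  [0,[0.25,0.05,0.75],0],
  [0,[0.3,0.05,0.9],0],
  [0,[0.3,0.05,1.05],0],
  [0,[0.3,0.05,1.2],0],
])

```text
clock: 37.8
eef_pos: [0.5091, 0.1851, 0.1286]
eef_rot: [-0.0, 0.776, 0.631, 0.0]
wrist_force: [-0.4, 1.2, 2.9]
opening: 0.0002
```

```bash
python3 lp.py -38
```

```text
shift cm [-0.01  0.01  1.13] roll 0.0 q [ 0.2   0.28 -0.18  1.11 -0.    1.98] tcp [0.5089 0.1847 0.1283] t 37.9 F [0.7 1.4 2.1] op -0.0003
F [-0.7  1.4  2.3]
```

jog_arm([
  [0,[0,0,0.15],0],
  [0,[0,0,0.3],0],
  [0,[0,0,0.45],0],
  [0,[0,0,0.55],0],
  [0,[0,0,0.65],0],
  [0,[0,0,0.75],0],
  [0,[0,0,0.85],0],
  [0,[0,0,0.9],0],
])

```text
clock: 38.7
eef_pos: [0.5088, 0.1848, 0.1193]
eef_rot: [0.0, 0.776, 0.631, -0.0]
wrist_force: [0.4, 1.9, 2.4]
opening: -0.0002
```

```bash
python3 lp.py -38
```

```text
shift cm [-0.    0.02  0.23] roll -0.0 q [ 0.2   0.29 -0.19  1.09 -0.    1.98] tcp [0.5088 0.1846 0.1193] t 38.8 F [0.6 2.1 1.7] op -0.0001
F [0.5 1.5 2.5]
```

jog_arm([
  [0,[0,0,0.06],0],
  [0,[0,0,0.12],0],
  [0,[0,0,0.18],0],
  [0,[0,0,0.24],0],
  [0,[0,0,0.3],0],
  [0,[0,0,0.35],0],
  [0,[0,0,0.4],0],
  [0,[0,0,0.4],0],
])

```text
clock: 39.6
eef_pos: [0.5091, 0.1847, 0.1175]
eef_rot: [0.001, 0.776, 0.631, 0.001]
wrist_force: [-3.9, -0.1, 14.6]
opening: -0.0004
```

```bash
python3 lp.py -38
```

```text
shift cm [-0.01 -0.01  0.05] roll -0.0 q [ 0.2   0.29 -0.2   1.08 -0.    1.98] tcp [0.5091 0.1847 0.1175] t 39.7 F [-3.4 -0.6 15.2] op -0.0002
F [-3.9 -0.5 14.9]
```

jog_arm([
  [0,[0,0,0.06],0],
  [0,[0,0,0.12],0],
  [0,[0,0,0.18],0],
  [0,[0,0,0.22],0],
  [0,[0,0,0.22],0],
  [0,[0,0,0.22],0],
  [0,[0,0,0.22],0],
  [0,[0,0,0.22],0],
])

```text
clock: 40.5
eef_pos: [0.5099, 0.1846, 0.1171]
eef_rot: [0.002, 0.776, 0.631, 0.002]
wrist_force: [-6.7, -1.1, 25.2]
opening: 0.0
```

```bash
python3 lp.py -38
```

```text
shift cm [-0.02 -0.09  0.02] roll -0.0 q [ 0.2   0.29 -0.2   1.08 -0.    1.98] tcp [0.5099 0.1846 0.1172] t 40.6 F [-6.3 -2.  24.3] op 0.0003
F [-6.8 -1.2 25. ]
```

Firm stop here as well. Retract and check.

jog_arm([
  [0,[0,0,-0.2],0],
  [0,[0,0,-0.6],0],
  [0,[0,0,-2],0],
  [0,[0,0,-5],0],
  [0,[-2,0,-9],0],
  [0,[-5,0,-12],0],
  [0,[-7,0,-13],0],
  [0,[-7,0,-13],0],
])

```text
clock: 41.4
eef_pos: [0.4951, 0.1144, 0.2449]
eef_rot: [0.001, 0.777, 0.63, 0.001]
wrist_force: [-0.5, -0.4, -0.6]
opening: 0.0001
```

```bash
python3 -c "
from lev import *
viewer.capture('top');viewer.capture('top')
lev('w12')
im,d=viewer.capture('wrist');c=cam('wrist');v,u=np.nonzero(d>0);P=unproj(c,u,v,d[v,u])
o=np.array([.5154,.2218]);yaw=-.205;ex=np.array([np.cos(yaw),np.sin(yaw)]);ey=np.array([-ex[1],ex[0]])
a=(P[:,:2]-o)@ex*1000;b=(P[:,:2]-o)@ey*1000;z=P[:,2]*1000
for lo in range(-100,100,12):
  k=(abs(abs(a)-8)<1.6)&(b>=lo)&(b<lo+12)&(z>135)&(z<149);k2=(abs(a)<4)&(b>=lo)&(b<lo+12)&(z>135)&(z<160)
  print(lo,'panel',k.sum(),np.median(z[k]).round(2) if k.sum() else '','mid',np.median(z[k2]).round(2) if k2.sum() else '')
m=((a<-40)&(a>-60)|(a>30)&(a<55))&(abs(b)>80)&(abs(b)<92)&(z>130)&(z<150);print('rails',np.median(z[m]))
k=(abs(a)<14)&(abs(b)<83)&(abs(z-143.5)<2.5);print('panel a',np.percentile(a[k],[1,99]),fitrect(P[k][:,:2]))
im,d=viewer.capture('side');save('s12',np.clip(im[200:384,180:370]*1.5,0,255).astype(np.uint8).repeat(3,0).repeat(3,1))"
```

```text
panel top z 143.23999500451765
lever 1 371
  a [-4.8  4.6] b [29.1 51.5] z [147.  150.7]
    26 54 150.2
    32 95 150.2
    38 96 150.2
    44 95 150.3
    50 31 150.2
lever -1 473
  a [-4.3  4.3] b [-74.5 -31.2] z [147.3 152.6]
    20 1 145.0
    26 10 149.8
    32 70 150.1
    38 69 150.5
    44 59 150.1
    50 69 150.3
    56 60 150.6
    62 68 150.4
    68 61 152.1
    74 6 152.7
shift cm [10.77  0.06  4.21] roll -0.0 q [ 0.07  0.17 -0.03  1.36  0.    1.85] tcp [0.4942 0.1164 0.2422] t 41.55 F [ 0.5  0.8 -0.2] op -0.0004
-100 panel 40 141.12 mid 140.92
-88 panel 66 143.11 mid 141.05
-76 panel 61 143.45 mid 149.51
-64 panel 77 143.51 mid 149.52
-52 panel 72 143.43 mid 149.5
-40 panel 98 143.67 mid 149.06
-28 panel 95 143.36 mid 143.6
-16 panel 95 143.49 mid 143.78
-4 panel 100 143.42 mid 
8 panel 86 143.51 mid 143.54
20 panel 89 143.58 mid 143.91
32 panel 101 143.47 mid 149.39
44 panel 104 143.55 mid 149.47
56 panel 0  mid 
68 panel 0  mid 
80 panel 0  mid 
92 panel 0  mid 
rails 141.86500756709177
panel a [-9.72308426 10.52448269] ((512.1072387695312, 207.66989135742188), (136.3538055419922, 27.09923553466797), 78.39337921142578)
```

View pics/w12.png

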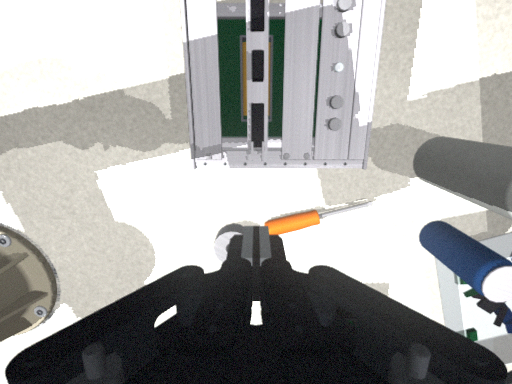

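View pics/s12.png

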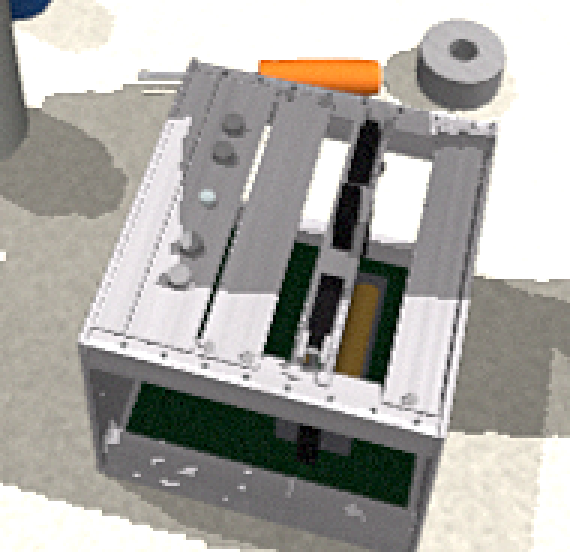

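The panel top is 2.5 mm above the rails, which is exactly the panel's thickness, so the card is home. Both lever bars lie level, 6.0 mm above the panel top, so they are shut. The robot is clear. Handing in.

```bash
python3 -c "
from h import *
s=arm.state();print(s['clock'],s['wrist_force'],abs(s['qvel']).max());print(arm.finish_job())"
```

```text
41.65 [ 0.2135241  -0.09342308 -0.13747347] 0.004627431529612042
the job is handed in; nothing more can be done
None
```

I fitted the card into the cage slot and shut both levers, and handed the job in at 41.65 s of the 67 s allowed. finish_job gives no verdict, so success rests on my own checks below.

**What I did**
- I lifted the card out by its handle and lowered it down the guides with the levers open.
- It came to rest on the contacts about 5.4 mm short of home. I held it there at about 12.5 N on the wrist, then let go of the handle.
- I pressed the +y lever and then the -y lever down to their firm stops. The wrist force peaked at about 26 N, against the 35 N limit.

**Last checks**
- **Height:** the panel's top lies about 2.5 mm above the rails, which is its own thickness, so it is home to within a few tenths of a millimetre. It is level along the part I could measure.
- **Sideways:** the panel is within about 0.5 mm of the slot's centre line. The automatic rectangle fit for its yaw also took in part of the rails, so I judged the alignment from the guides instead.
- **Levers:** both bars lie level, 6.0 mm above the panel's top (8.5 mm above its underside), which is the shut position. In that last view the arm hid the pivot end of the +y lever. I had seen that end lying flat before shutting the second lever.
- **Robot:** it stood clear of everything, with no force on the wrist.
- **Other objects:** nothing looked disturbed in the pictures, but I did not re-measure where they ended up.

**What disagreed**
- **Fingertip position:** the fingertips really end about 31–36 mm behind the reported tool point. My first close therefore shut on air above the handle. I re-measured with the depth camera and gripped properly on the second try.
- **Contact rows:** I could only work out the force on each row from the wrist reading, at roughly 5 N per row. I could not measure it directly.

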